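Charge the melting dish with copper nuggets

TASK

Pick up the little steel scoop by its wooden handle, scoop copper nuggets out of the metal trough with it and tip at least three of them into the white melting dish; more than one trip is fine. Any nuggets you do not use stay in the trough: none may be lost on the bench, and do not touch the nuggets with the fingers. Then stand the scoop back upright on its tan leather mat, let go of it, and leave the pliers, file, tin and hammer where they are.

Things in the scene. Friction and masses are not known exactly. Their poses are not given: they have to be found in the camera images.
- scoop_grip (a point): middle of the 140 g steel scoop's level wooden handle, a bar 75 mm long (x, 38 mm either way), 14 mm wide, 16 mm high. Axes: nose (the pan's open front) to -x, handle to +x, z up. The point is 58 mm above the pan's underside, 65 mm to +x of the pan's centre, 95 mm from the nose edge. A neck joins handle and pan. At the start the scoop stands on the mat, nose roughly to the robot
- scoop_pan (a point): middle of the upper face of the scoop pan's floor, 2 mm above its underside; same axes as scoop_grip. The pan is flat, 60 mm long (x) and 58 mm wide (y), floor 2 mm thick and open at the nose (-x); side walls 20 mm and rear wall 24 mm high; inside it is 53 mm wide. It holds all six nuggets at a pinch
- trough: fixed light-grey metal trough; origin on the bench under its floor's middle. Flat floor 180 (x) by 70 mm, 3 mm above the bench; side walls and far (+x) end wall 39 mm high, 4 mm thick; the -x end, roughly towards the robot, is a 45 degree ramp from the floor at x = -90 mm up to 39 mm height at x = -126 mm. The nuggets start between x = -77 and -3 mm; the floor to +x is free for setting the pan down
- ramp_foot (a point): middle of the line where the trough's floor meets the ramp, on the floor's upper face; axes as the trough
- dish: fixed: round white ceramic melting dish on a 110 mm square, 35 mm high terracotta brick; origin on the bench under its centre. The dish is 42 mm high, inner floor 41 mm and rim 77 mm above the bench, 88 mm wide inside at the rim, 5 mm wall
- dish_mouth (a point): centre of the dish's rim plane, 77 mm above the bench
- dish_in (a point): on the dish's axis, 9 mm above its inner floor, 50 mm above the bench
- mat: fixed tan leather mat, 170 mm (x) by 120 mm (y), 4 mm thick, where the scoop belongs; origin under its centre on the bench. It may lie left or right of the trough, with the dish on the other side
- nugget0: copper casting nugget, a lumpy bead about 20 mm across and 16 mm high, 22 g; origin at its middle, about 8 mm above what it lies on; starts in the half of the trough nearer the ramp; slides on polished metal once that is tilted about 25 degrees
- nugget1: copper casting nugget, a lumpy bead about 20 mm across and 16 mm high, 22 g; origin at its middle, about 8 mm above what it lies on; starts in the half of the trough nearer the ramp; slides on polished metal once that is tilted about 25 degrees
- nugget2: copper casting nugget, a lumpy bead about 20 mm across and 16 mm high, 22 g; origin at its middle, about 8 mm above what it lies on; starts in the half of the trough nearer the ramp; slides on polished metal once that is tilted about 25 degrees
- nugget3: copper casting nugget, a lumpy bead about 20 mm across and 16 mm high, 22 g; origin at its middle, about 8 mm above what it lies on; starts in the half of the trough nearer the ramp; slides on polished metal once that is tilted about 25 degrees
- nugget4: copper casting nugget, a lumpy bead about 20 mm across and 16 mm high, 22 g; origin at its middle, about 8 mm above what it lies on; starts in the half of the trough nearer the ramp; slides on polished metal once that is tilted about 25 degrees
- nugget5: copper casting nugget, a lumpy bead about 20 mm across and 16 mm high, 22 g; origin at its middle, about 8 mm above what it lies on; starts in the half of the trough nearer the ramp; slides on polished metal once that is tilted about 25 degrees
- pliers: bystander: orange-handled pliers lying flat, about 125 mm long and 12 mm high; origin at the pivot
- file: bystander: red-handled file lying flat, about 225 mm long, 20 mm high; origin below the handle's front end
- tin: bystander: round aluminium tin, 62 mm wide, 30 mm high; origin under its centre
- hammer: bystander: small hammer lying flat; origin under its middle
Not all that is in view belongs to the job. Leave any red look-alike of the part that bears scoop_grip alone.

How it is judged:
By the outcome, as a careful person would: the job done as asked, in the order asked, and still so for the second after the job is handed in, with the robot touching nothing.
It also fails if it takes over 72 s, if anything falls off the work surface, if the arm or the gripper's body presses on something with over 40 N, if the wrist force passes 120 N, or if a joint passes its speed limit or range.

ROBOT

A 6-joint arm with a two-finger parallel gripper is mounted at the origin on the work surface. World frame = base frame: x ahead of the robot, y to its left, z up, the work surface at z = 0. Lengths are in m, angles in rad, forces in N, time in s.
With the tool pointing down it reaches from about 0.325 to 0.775 m from the base axis. Payload 5.5 kg.
Tool frame: the origin (TCP) lies at the very end of the fingers, on their centre line; the grasp point (between the pads) lies behind it (env.grip_point_offset is the z of the grasp point in the tool frame, in m); z points along the fingers, y is the direction in which the jaws open and shut (so a half turn about z gives the same grasp; the last joint's range is limited). The gripper opens to 85 mm and grips with 20 to 120 N. Pads are 22 mm wide; open, the fingers measure 114 mm over their backs; the gripper's body (76 mm by 85 mm) begins 54 mm behind the grasp point. The pads swing forward as they close: fully open they stand 13 mm farther back than shut.
Start: joints at [-1.394, 0.091, 1.231, -0, 1.82, -0.057], TCP at [0.139, -0.584, 0.231] pointing down, gripper open.
Joint ranges: [-2.87, 2.87], [-0.86, 2.18], [0.17, 2.46], [-1.51, 4.65], [0.06, 2.69], [-2.65, 2.65]. Speed limits (rad/s): [2.57, 2.57, 3.01, 3.14, 3.14, 3.14].

INTERFACE

Orientations are given as a rotation vector (axis times angle).
In Python, from cell import env, cams gives the robot as it stands. The module is installed in compiled form; this text tells all that it offers.
- The arm moves only by the tool carry_out, never from a script. Its argument "targets" is a list of rows, each a list of 7 numbers: the finger opening in cm, from 0 to 8.54, then the shift along the tool's x, y, z in cm, then the turn, a rotation vector about the tool's x, y, z in degrees. In form: [[grip, dx, dy, dz, wx, wy, wz], ...]. A call has 1 to 12 rows; each row shifts and turns the pose as measured when the row begins, along the tool's axes as they then stand; what a row does not reach is not made up. A row lasts 1/10 s, in which the tool goes at most 50 mm and 8.59 degrees, less where a joint would pass 70% of its speed; a pose out of reach is approached as far as the arm can. A call with a gripper value outside its range is refused whole. The fingers move at their own pace and stop on an object; the grip force is fixed at half the most. Time passes only in rows, so rows that do not move let the fingers close. It gives the time, the measured TCP pose, the force and the opening at its end, in the units of the state.
- env.sense(): the state, without advancing time (a new reading comes with each control period).
- cams.grab_frame(name): name is "scene" or "top" or "wrist"; returns the picture (420x560x3 uint8, red, green, blue); there is no depth.
- cams.camera_model(name): a dict with "fx", "fy", "cx", "cy" (pixels), "dist_coeffs" ([k1, k2, p1, p2, k3] as OpenCV has them; the pictures are not rectified), "extrinsics" (4x4, takes a point from camera to world coordinates). Camera axes: x right, y up, looking along -z (the intrinsics and any distortion apply to the point x, -y, -z); pixel columns grow to the right and rows downward; lengths in m; the calibration is good to about 2 mm. A picture is of the moment at which its call begins: read the wrist's pose just before it. camera_model takes no time and is no camera call; for the wrist camera it gives the pose at the moment of the call.
- env.sign_off(): hands the job in, once; it reports no verdict.
The state is a dict: "time_s": time; "joint_positions": joint angles; "joint_velocities": joint speeds; "joint_torque": joint torques, N m; "tcp_pos": TCP position; "ee_rot": TCP orientation; "wrist_force": force on the tool from outside, world axes, zero at the start; "wrist_torque": the same for the moment, N m; "width": finger opening in m.
Only numpy, scipy, OpenCV 4.12 (cv2) and the standard library are available. Lean on these libraries where they do the work, as an engineer would, in place of code of your own. Each camera call takes 0.05 s, during which the arm holds its last target.

## Working session

There is one attempt and no reset: what is moved stays moved. The work goes in short steps, Python scripts to look and compute and a tool call to move; the robot and the scene stay as the last step left them, time stands still between calls to the robot, and variables do not carry over. Pictures are saved under pics/ and viewed, and the job is handed in when it is done.

Besides the shell and the picture viewer there is one more tool, called after "Request:" by a JSON object that holds its "fn" and its "kwargs". carry_out: Moves the arm, as the interface text tells. Its arguments: {"type":"object","properties":{"targets":{"type":"array"}},"required":["targets"]}

```bash
mkdir -p pics; python3 - <<'E'
from cell import env,cams
import cv2,numpy as np
for n in ["scene","top","wrist"]:
    m=cams.camera_model(n); im=cams.grab_frame(n)
    cv2.imwrite(f"pics/{n}0.png",im[:,:,::-1])
    print(n,{k:np.round(v,4).tolist() for k,v in m.items()})
s=env.sense();print({k:np.round(v,3).tolist() for k,v in s.items()},env.grip_point_offset)
E
```

```text
scene {'fx': 390.3224, 'fy': 390.3224, 'cx': 279.2332, 'cy': 210.3302, 'dist_coeffs': [-0.0649, 0.0, 0.0, 0.0, 0.0], 'extrinsics': [[0.2867, -0.6644, 0.6902, 1.158], [0.958, 0.1946, -0.2106, -0.1037], [0.0057, 0.7216, 0.6923, 0.7166], [0.0, 0.0, 0.0, 1.0]]}
top {'fx': 492.1026, 'fy': 492.1026, 'cx': 276.8681, 'cy': 206.3886, 'dist_coeffs': [-0.0696, 0.0, 0.0, 0.0, 0.0], 'extrinsics': [[-0.0295, 0.9809, -0.1922, 0.3341], [-0.9996, -0.0292, 0.0042, 0.0957], [-0.0015, 0.1923, 0.9813, 1.0786], [0.0, 0.0, 0.0, 1.0]]}
wrist {'fx': 371.9426, 'fy': 371.9426, 'cx': 283.257, 'cy': 207.3543, 'dist_coeffs': [-0.1028, 0.0, 0.0, 0.0, 0.0], 'extrinsics': [[0.2317, 0.9257, 0.2989, 0.216], [-0.9728, 0.2213, 0.0689, -0.5646], [-0.0023, -0.3067, 0.9518, 0.3735], [0.0, 0.0, 0.0, 1.0]]}
{'time_s': 0.15, 'joint_positions': [-1.394, 0.092, 1.232, 0.0, 1.82, -0.057], 'joint_velocities': [-0.001, 0.0, -0.003, 0.001, -0.0, 0.001], 'joint_torque': [0.002, -45.937, -41.853, -0.0, 0.01, -0.0], 'tcp_pos': [0.139, -0.583, 0.23], 'ee_rot': [-3.119, -0.366, 0.0], 'wrist_force': [-0.185, -0.859, -0.048], 'wrist_torque': [0.015, -0.014, -0.004], 'width': 0.085} -0.0187
```

View pics/scene0.png

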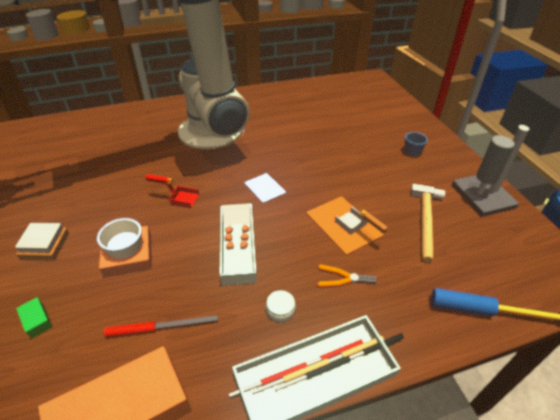

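View pics/top0.png

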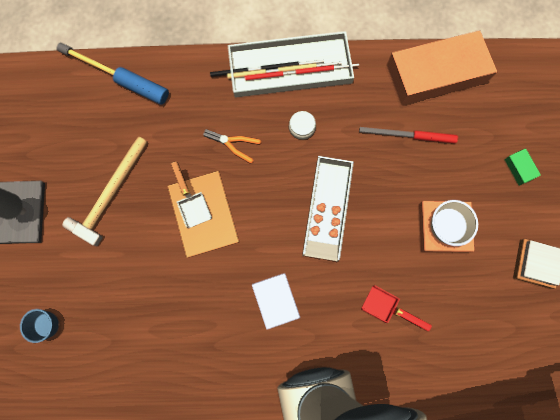

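View pics/wrist0.png

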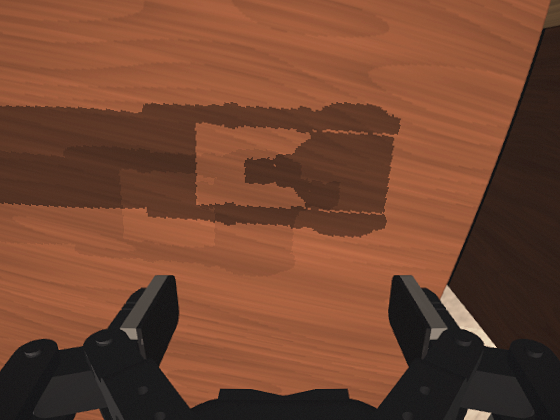

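The scene view and top view agree. In the top picture the mat is at about (203,213) with the scoop pan at (194,210) and the handle at (180,180). The trough is at about (329,208) and the dish at (453,223). The red look-alike is at (380,303).

```bash
cat > h.py <<'E'
import numpy as np,cv2
from cell import env,cams
from scipy.spatial.transform import Rotation as R
def ray(m,px):
    K=np.array([[m["fx"],0,m["cx"]],[0,m["fy"],m["cy"]],[0,0,1]])
    u=cv2.undistortPoints(np.array(px,float).reshape(-1,1,2),K,np.array(m["dist_coeffs"])).reshape(-1,2)
    d=np.c_[u[:,0],-u[:,1],-np.ones(len(u))]
    E=np.array(m["extrinsics"]); return E[:3,3],d@E[:3,:3].T
def onz(m,px,z):
    o,d=ray(m,px); return o+d*((z-o[2])/d[:,2])[:,None]
def proj(m,P):
    E=np.array(m["extrinsics"]);p=(np.atleast_2d(P)-E[:3,3])@E[:3,:3]
    K=np.array([[m["fx"],0,m["cx"]],[0,m["fy"],m["cy"]],[0,0,1]])
    q=p*[1,-1,-1]
    return cv2.projectPoints(q,np.zeros(3),np.zeros(3),K,np.array(m["dist_coeffs"]))[0].reshape(-1,2)
def crop(src,dst,x0,y0,w,h,s):
    im=cv2.imread(src)[y0:y0+h,x0:x0+w]
    cv2.imwrite(dst,cv2.resize(im,None,fx=s,fy=s,interpolation=cv2.INTER_CUBIC))
E
python3 - <<'E'
from h import *
crop("pics/top0.png","pics/c_mat.png",155,150,100,110,5)
crop("pics/top0.png","pics/c_tr.png",290,145,80,120,5)
crop("pics/top0.png","pics/c_di.png",410,190,80,70,6)
crop("pics/scene0.png","pics/c_smat.png",295,185,100,70,7)
E
```

```text
(no output)
```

View pics/c_mat.png

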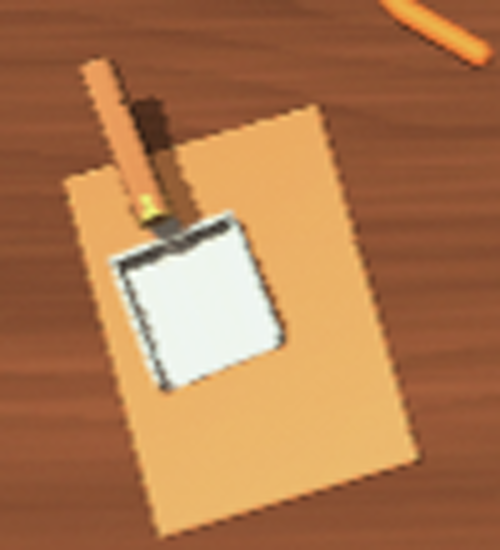

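View pics/c_tr.png

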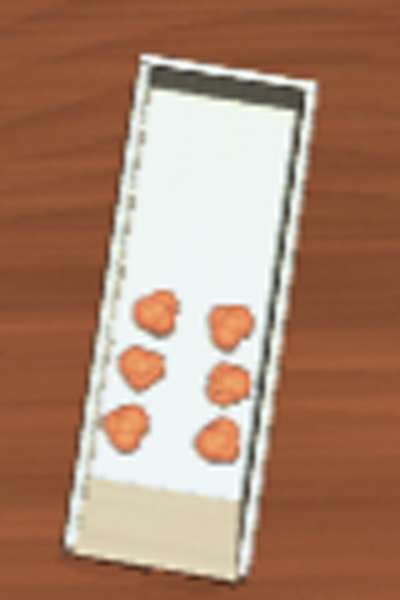

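View pics/c_di.png

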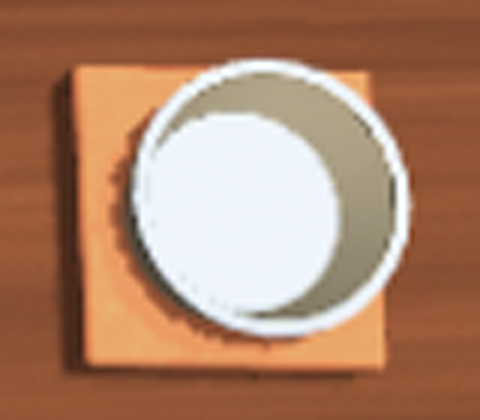

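View pics/c_smat.png

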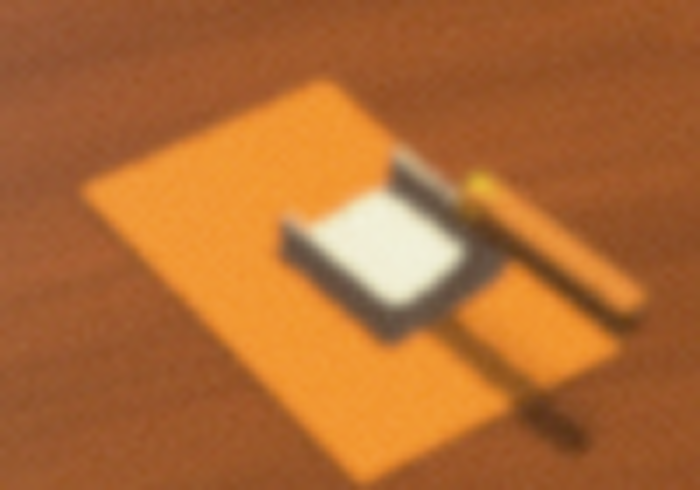

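```bash
cat > meas.py <<'E'
from h import *
t=cams.camera_model("top"); s=cams.camera_model("scene")
def C(p,x0,y0,k): return (np.array(p,float)+.5)/k-.5+[x0,y0]
mat=onz(t,C([(68,180),(318,105),(420,460),(160,537)],155,150,5),.004)
print("mat",mat.round(4).tolist(),mat.mean(0).round(4),[np.linalg.norm(mat[i]-mat[(i+1)%4]).round(4) for i in range(4)])
a=(mat[0]+mat[1]-mat[2]-mat[3])[:2];print("mat yaw",np.degrees(np.arctan2(a[1],a[0])))
h=onz(t,C([(94,62),(150,205)],155,150,5),.066);print("handle ends top",h.round(4).tolist(),np.linalg.norm(h[0]-h[1]),h.mean(0))
a=(h[0]-h[1]);print("yaw",np.degrees(np.arctan2(a[1],a[0])))
# pan: outer rim rear corners (z .028), floor front corners z .006
pr=onz(t,C([(110,258),(234,212)],155,150,5),.030);pf=onz(t,C([(168,391),(284,343)],155,150,5),.01)
print("pan rear",pr.round(4).tolist(),np.linalg.norm(pr[0]-pr[1]),"front",pf.round(4).tolist(),np.linalg.norm(pf[0]-pf[1]))
c=(pr.mean(0)+pf.mean(0))/2; a=pr.mean(0)-pf.mean(0);print("pan c",c.round(4),np.linalg.norm(a),np.degrees(np.arctan2(a[1],a[0])))
y=np.arctan2(a[1],a[0]);print("grip pred",c[:2]+.065*np.array([np.cos(y),np.sin(y)]))
# handle in scene
C2=C([(485,180),(635,290)],295,185,7);print("scene handle",onz(s,C2,.068).round(4).tolist())
# trough
r=onz(t,C([(143,55),(317,82),(242,580),(67,548)],290,145,5),.039)
print("trough",r.round(4).tolist(),[np.linalg.norm(r[i]-r[(i+1)%4]).round(4) for i in range(4)])
ax=(r[0]+r[1]-r[2]-r[3])[:2]; yt=np.arctan2(ax[1],ax[0]); e=np.array([np.cos(yt),np.sin(yt)])
o=(r.mean(0)[:2])+e*(126-94)/2/1000
print("trough yaw",np.degrees(yt),"origin",o)
f=onz(t,C([(85,478),(240,498)],290,145,5),.003);print("foot",f.round(4).tolist(),f.mean(0)[:2],"pred",o-.09*e)
n=onz(t,C([(156,313),(232,327),(141,367),(228,384),(126,428),(218,440)],290,145,5),.012)
d=n[:,:2]-o; print("nuggets local mm",(np.c_[d@e,d@[-e[1],e[0]]]*1000).round(1).tolist())
# dish
rim=onz(t,C([(132,200),(410,200),(270,60),(270,337)],410,190,6),.077)
print("dish",rim.round(4).tolist(),((rim[0]+rim[1])/2).round(4),((rim[2]+rim[3])/2).round(4))
b=onz(t,C([(76,66),(370,72),(387,368),(87,365)],410,190,6),.035);print("brick",b.mean(0),[np.linalg.norm(b[i]-b[(i+1)%4]).round(4) for i in range(4)])
E
python3 meas.py
```

```text
mat [[0.5996, 0.3344, 0.004], [0.631, 0.2213, 0.004], [0.4683, 0.1775, 0.004], [0.4376, 0.2919, 0.004]] [0.5341 0.2563 0.004 ] [np.float64(0.1174), np.float64(0.1684), np.float64(0.1185), np.float64(0.1674)]
mat yaw 14.888455498929307
handle ends top [[0.6359, 0.3102, 0.066], [0.5723, 0.2855, 0.066]] 0.06826824337567708 [0.60411502 0.29786447 0.066     ]
yaw 21.161928880098845
pan rear [[0.5575, 0.3097, 0.03], [0.5765, 0.2553, 0.03]] 0.05753087218249439 front [[0.5012, 0.2875, 0.01], [0.5212, 0.2363, 0.01]] 0.05501259625174506
pan c [0.5391 0.2722 0.02  ] 0.06276323301428119 20.267763079834626
grip pred [0.60008131 0.29472012]
scene handle [[0.5687, 0.2896, 0.068], [0.6309, 0.3147, 0.068]]
trough [[0.6488, -0.003, 0.039], [0.6343, -0.0789, 0.039], [0.4173, -0.0343, 0.039], [0.4331, 0.0391, 0.039]] [np.float64(0.0773), np.float64(0.2215), np.float64(0.075), np.float64(0.2198)]
trough yaw -11.328967455081935 origin [ 0.54907857 -0.02242133]
foot [[0.4671, 0.028, 0.003], [0.4562, -0.0398, 0.003]] [ 0.46164195 -0.00588998] pred [ 0.46083218 -0.00474156]
nuggets local mm [[-13.8, 14.2], [-14.4, -19.9], [-38.9, 17.0], [-40.0, -21.8], [-66.7, 19.4], [-65.3, -21.1]]
dish [[0.4858, -0.2283, 0.077], [0.4827, -0.3264, 0.077], [0.5337, -0.2817, 0.077], [0.4368, -0.2722, 0.077]] [ 0.4843 -0.2773  0.077 ] [ 0.4852 -0.277   0.077 ]
brick [ 0.485069   -0.27741339  0.035     ] [np.float64(0.1087), np.float64(0.1082), np.float64(0.1089), np.float64(0.1088)]
```

```bash
cat >> h.py <<'E'
k=0.0147
F=np.diag([-1.,1,-1])
def tool(P,yaw,pitch):   # scoop grip point, scoop yaw deg, pitch deg (nose up +)
    Rt=R.from_euler('ZY',[yaw,pitch],degrees=True).as_matrix()@F
    return np.array(P)+k*Rt[:,2],Rt
def cur():
    s=env.sense(); Rt=R.from_rotvec(s["ee_rot"]).as_matrix(); Rs=Rt@F
    y,p,r=R.from_matrix(Rs).as_euler('ZYX',degrees=True)
    return s["tcp_pos"],Rt,np.array(s["tcp_pos"])-k*Rt[:,2],y,p,r,s
def off(P,yaw,pitch,v):  # point v (scoop axes from grip point) in world
    return np.array(P)+R.from_euler('ZY',[yaw,pitch],degrees=True).apply(v)
def gripfor(pt,yaw,pitch,v): # grip point so that scoop-fixed offset v is at pt
    return np.array(pt)-R.from_euler('ZY',[yaw,pitch],degrees=True).apply(v)
NOSE=np.array([-.095,0,-.058]); PANB=np.array([-.065,0,-.058])
def plan(wps,grip,y0=None):
    """wps: list of (P,yaw,pitch,nrows)"""
    t,Rt,P,y,p,r,s=cur()
    if y0 is not None: y=y0
    rows=[]
    for (P1,y1,p1,n) in wps:
        P1=np.array(P1)
        for i in range(1,n+1):
            f=i/n
            tt,RR=tool(P+(P1-P)*f,y+(y1-y)*f,p+(p1-p)*f)
            d=Rt.T@(tt-t)*100; w=R.from_matrix(Rt.T@RR).as_rotvec(degrees=True)
            row=[grip]+d.round(2).tolist()+w.round(1).tolist(); rows.append([float(x)+0. for x in row])
            # dead-reckon with rounded row
            t=t+Rt@np.array(row[1:4])/100; Rt=Rt@R.from_rotvec(row[4:],degrees=True).as_matrix()
        P,y,p=P1,y1,p1
    for i in range(0,len(rows),12): print(str(rows[i:i+12]).replace(' ',''),'\n')
    print(len(rows),'max',np.linalg.norm(np.array(rows)[:,1:4],axis=1).max(),np.linalg.norm(np.array(rows)[:,4:],axis=1).max())
def rep():
    t,Rt,P,y,p,r,s=cur()
    print("t",s["time_s"],"P",P.round(4),"yaw %.2f pitch %.2f roll %.2f"%(y,p,r),"F",np.round(s["wrist_force"],1),"w",round(s["width"],4),"q",np.round(s["joint_positions"],2))
E
python3 - <<'E'
from h import *
rep()
t,Rt,P,y,p,r,s=cur(); print(Rt.round(3).tolist())
# x tool at yaw_s+180
plan([((.45,-.25,.23),-80,0,12),((.55,.05,.22),-25,0,11),((.601,.296,.18),20.5,0,10)],5,y0=y-360 if y>0 else y)
E
```

```text
t 0.15 P [ 0.139  -0.5835  0.2451] yaw -166.60 pitch 0.01 roll -0.09 F [-0.2 -0.9 -0. ] w 0.0852 q [-1.39  0.09  1.23  0.    1.82 -0.06]
[[0.973, 0.232, -0.0], [0.232, -0.973, 0.002], [0.0, -0.002, -1.0]]
[[5.0,3.17,-2.1,0.13,-0.1,0.0,-7.2],[5.0,3.4,-1.69,0.13,0.0,0.0,-7.2],[5.0,3.59,-1.25,0.12,0.0,0.0,-7.3],[5.0,3.72,-0.78,0.13,0.0,0.0,-7.2],[5.0,3.78,-0.32,0.12,0.0,0.0,-7.2],[5.0,3.8,0.17,0.13,0.0,0.0,-7.2],[5.0,3.75,0.64,0.13,0.0,0.0,-7.2],[5.0,3.63,1.11,0.12,0.0,0.0,-7.2],[5.0,3.47,1.55,0.13,0.0,0.0,-7.3],[5.0,3.25,1.98,0.12,0.0,0.0,-7.2],[5.0,2.97,2.37,0.13,0.0,0.0,-7.2],[5.0,2.64,2.72,0.12,0.0,0.0,-7.2]] 

[[5.0,2.53,1.37,0.1,0.0,0.0,-5.0],[5.0,2.4,1.59,0.09,0.0,0.0,-5.0],[5.0,2.25,1.78,0.09,0.0,0.0,-5.0],[5.0,2.09,1.98,0.09,0.0,0.0,-5.0],[5.0,1.91,2.15,0.09,0.0,0.0,-5.0],[5.0,1.71,2.31,0.09,0.0,0.0,-5.0],[5.0,1.51,2.45,0.09,0.0,0.0,-5.0],[5.0,1.28,2.57,0.09,0.0,0.0,-5.0],[5.0,1.06,2.67,0.09,0.0,0.0,-5.0],[5.0,0.82,2.76,0.09,0.0,0.0,-5.0],[5.0,0.57,2.81,0.09,0.0,0.0,-5.0],[5.0,0.58,2.45,0.4,0.0,0.0,-4.6]] 

[[5.0,0.38,2.48,0.4,0.0,0.0,-4.5],[5.0,0.18,2.51,0.4,0.0,0.0,-4.6],[5.0,-0.01,2.51,0.4,0.0,0.0,-4.5],[5.0,-0.22,2.51,0.4,0.0,0.0,-4.6],[5.0,-0.41,2.47,0.4,0.0,0.0,-4.5],[5.0,-0.61,2.44,0.4,0.0,0.0,-4.6],[5.0,-0.8,2.38,0.4,0.0,0.0,-4.5],[5.0,-0.99,2.31,0.4,0.0,0.0,-4.6],[5.0,-1.17,2.23,0.4,0.0,0.0,-4.5]] 

33 max 3.807532009057836 7.3
```

Request:
{"fn": "carry_out", "kwargs": {"targets": [[5,3.2,-2.1,0.1,0,0,-7.2],[5,3.4,-1.7,0.1,0,0,-7.2],[5,3.6,-1.2,0.1,0,0,-7.2],[5,3.7,-0.8,0.1,0,0,-7.2],[5,3.8,-0.3,0.1,0,0,-7.2],[5,3.8,0.2,0.1,0,0,-7.2],[5,3.8,0.6,0.1,0,0,-7.2],[5,3.6,1.1,0.1,0,0,-7.2],[5,3.5,1.6,0.1,0,0,-7.2],[5,3.2,2.0,0.1,0,0,-7.2],[5,3.0,2.4,0.1,0,0,-7.2],[5,2.6,2.7,0.1,0,0,-7.2]]}}

```text
time_s: 1.35
tcp_pos: [0.4505, -0.2328, 0.2129]
ee_rot: [-1.957, -2.447, -0.006]
wrist_force: [-0.1, -0.9, -0.5]
width: 0.0499
```

Request:
{"fn": "carry_out", "kwargs": {"targets": [[5,2.5,1.4,0.1,0,0,-5],[5,2.4,1.6,0.1,0,0,-5],[5,2.2,1.8,0.1,0,0,-5],[5,2.1,2,0.1,0,0,-5],[5,1.9,2.2,0.1,0,0,-5],[5,1.7,2.3,0.1,0,0,-5],[5,1.5,2.4,0.1,0,0,-5],[5,1.3,2.6,0.1,0,0,-5],[5,1.1,2.7,0.1,0,0,-5],[5,0.8,2.8,0.1,0,0,-5],[5,0.6,2.8,0.1,0,0,-5],[5,0.6,2.4,0.1,0,0,-5]]}}

```text
time_s: 2.55
tcp_pos: [0.5352, 0.1147, 0.1978]
ee_rot: [-0.394, -3.104, -0.013]
wrist_force: [-0.2, -0.7, 0.7]
width: 0.0496
```

```bash
python3 - <<'E'
from h import *
rep()
plan([((.601,.296,.16),20.5,0,12)],4)
E
```

```text
t 2.55 P [0.5354 0.1146 0.2125] yaw -14.46 pitch 0.76 roll 0.38 F [-0.2 -0.7  0.7] w 0.0496 q [ 0.14 -0.05  1.43  0.01  1.77 -1.17]
[[4.0,-0.16,1.59,0.45,0.4,-0.1,-2.9],[4.0,-0.24,1.59,0.43,0.0,0.0,-2.9],[4.0,-0.32,1.57,0.44,0.1,-0.1,-2.9],[4.0,-0.4,1.56,0.43,0.0,0.0,-3.0],[4.0,-0.48,1.54,0.43,0.0,-0.1,-2.9],[4.0,-0.55,1.51,0.44,0.1,-0.1,-2.9],[4.0,-0.63,1.48,0.43,0.0,0.0,-2.9],[4.0,-0.71,1.44,0.43,0.0,-0.1,-2.9],[4.0,-0.77,1.41,0.44,0.0,-0.1,-2.9],[4.0,-0.85,1.37,0.43,0.0,0.0,-2.9],[4.0,-0.91,1.33,0.44,0.0,-0.1,-2.9],[4.0,-0.98,1.27,0.44,0.0,0.0,-3.0]] 

12 max 1.6705089044958725 3.0
```

Request:
{"fn": "carry_out", "kwargs": {"targets": [[4,-0.2,1.6,0.4,0.4,-0.1,-2.9],[4,-0.3,1.6,0.4,0,0,-2.9],[4,-0.3,1.6,0.4,0,-0.1,-2.9],[4,-0.4,1.6,0.4,0,0,-3],[4,-0.5,1.5,0.4,0,-0.1,-2.9],[4,-0.6,1.5,0.4,0,-0.1,-2.9],[4,-0.6,1.5,0.4,0,0,-2.9],[4,-0.7,1.4,0.4,0,-0.1,-2.9],[4,-0.8,1.4,0.4,0,-0.1,-2.9],[4,-0.9,1.4,0.4,0,0,-2.9],[4,-0.9,1.3,0.4,0,-0.1,-2.9],[4,-1.0,1.3,0.4,0,0,-3]]}}

```text
time_s: 3.75
tcp_pos: [0.6027, 0.3086, 0.1424]
ee_rot: [0.619, -3.075, -0.006]
wrist_force: [0.3, -0.3, 0.3]
width: 0.0399
```

```bash
python3 - <<'E'
from h import *
rep()
m=cams.camera_model("wrist"); im=cams.grab_frame("wrist")
cv2.imwrite("pics/w1.png",im[:,:,::-1]); np.save("w1.npy",m["extrinsics"])
im=cams.grab_frame("scene");cv2.imwrite("pics/s1.png",im[:,:,::-1])
crop("pics/s1.png","pics/s1c.png",280,130,140,140,5)
E
```

```text
t 3.75 P [0.6028 0.3085 0.1571] yaw 22.75 pitch 0.24 roll 0.26 F [ 0.3 -0.3  0.3] w 0.0399 q [ 0.42  0.3   1.15  0.    1.69 -1.55]
```

View pics/w1.png

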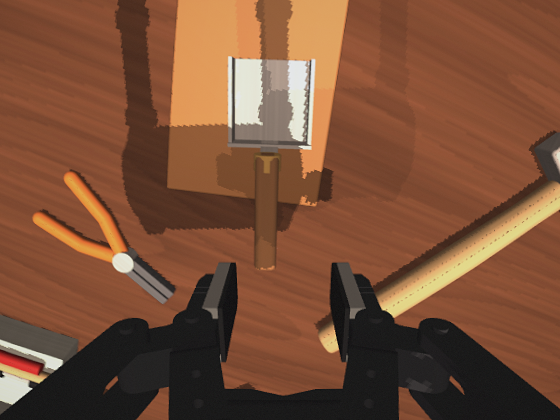

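The wrist view shows the handle running from about (266,157) to (265,265), straight up the picture. The pan corners are at about (228,57), (315,60), (310,148) and (229,146).

```bash
python3 - <<'E'
from h import *
crop("pics/w1.png","pics/w1c.png",210,45,130,235,2.5) if 0 else crop("pics/w1.png","pics/w1c.png",220,140,100,140,4)
m=dict(cams.camera_model("wrist")); m["extrinsics"]=np.load("w1.npy")
P=onz(m,[(266,158),(265,264)],.070); print(P.round(4).tolist(),P.mean(0).round(4),np.linalg.norm(P[0]-P[1]))
d=P[1]-P[0];print(np.degrees(np.arctan2(d[1],d[0])))
q=onz(m,[(228,57),(315,60)],.026);q2=onz(m,[(229,147),(311,150)],.030)
print(q.round(4).tolist(),q2.round(4).tolist(),np.linalg.norm(q[0]-q[1]),np.linalg.norm(q2[0]-q2[1]))
d=(q2.mean(0)-q.mean(0));y=np.arctan2(d[1],d[0]);c=(q.mean(0)+q2.mean(0))/2
print(np.linalg.norm(d),np.degrees(y),c,c[:2]+.065*np.array([np.cos(y),np.sin(y)]))
E
```

```text
[[0.5703, 0.2851, 0.07], [0.6341, 0.3101, 0.07]] [0.6022 0.2976 0.07  ] 0.06849028022114227
21.402759338816853
[[0.5251, 0.2378, 0.026], [0.5047, 0.2916, 0.026]] [[0.5802, 0.2599, 0.03], [0.5603, 0.3129, 0.03]] 0.057574139008700904 0.05660660875581545
0.05958173386221908 21.416410647643044 [0.54257085 0.2755464  0.028     ] [0.60308268 0.29928072]
```

View pics/w1c.png

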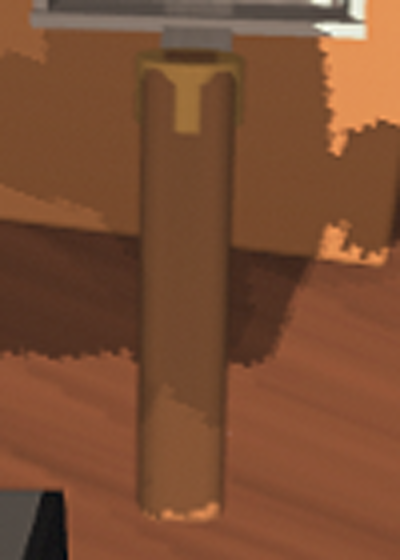

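```bash
python3 - <<'E'
from h import *
plan([((.602,.2985,.11),21.3,0,4),((.602,.2985,.062),21.3,0,6)],4)
E
```

```text
[[4.0,0.1,-0.26,1.14,0.3,-0.1,0.4],[4.0,0.1,-0.25,1.15,0.0,-0.1,0.3],[4.0,0.11,-0.25,1.14,0.0,-0.1,0.4],[4.0,0.1,-0.25,1.14,0.0,0.0,0.4],[4.0,0.0,0.0,0.8,0.0,0.0,0.0],[4.0,0.0,0.0,0.8,0.0,0.0,0.0],[4.0,0.0,0.0,0.8,0.0,0.0,0.0],[4.0,-0.01,0.0,0.8,0.0,0.0,0.0],[4.0,0.0,0.0,0.8,0.0,0.0,0.0],[4.0,0.0,0.0,0.8,0.0,0.0,0.0]] 

10 max 1.1811011811017715 0.5099019513592785
```

Request:
{"fn": "carry_out", "kwargs": {"targets": [[4,0.1,-0.25,1.1,0.3,-0.1,0.4],[4,0.1,-0.25,1.1,0,-0.1,0.3],[4,0.1,-0.25,1.1,0,-0.1,0.4],[4,0.1,-0.25,1.1,0,0,0.4],[4,0,0,0.8,0,0,0],[4,0,0,0.8,0,0,0],[4,0,0,0.8,0,0,0],[4,0,0,0.6,0,0,0],[4,0,0,0,0,0,0]]}}

```text
time_s: 4.75
tcp_pos: [0.6013, 0.294, 0.0592]
ee_rot: [0.567, -3.087, 0.004]
wrist_force: [-0.7, 0.3, -0.4]
width: 0.0398
```

```bash
python3 - <<'E'
from h import *
rep()
plan([((.602,.2985,.062),21.3,0,3)],4)
E
```

```text
t 4.75 P [0.6014 0.294  0.0739] yaw 20.81 pitch 0.18 roll -0.10 F [-0.7  0.3 -0.4] w 0.0398 q [ 0.4   0.31  1.29 -0.    1.55 -1.53]
[[4.0,-0.08,0.13,0.39,-0.1,-0.1,-0.2],[4.0,-0.07,0.14,0.4,0.0,0.0,-0.1],[4.0,-0.08,0.13,0.4,0.0,-0.1,-0.2]] 

3 max 0.4295346318982906 0.24494897427831783
```

Request:
{"fn": "carry_out", "kwargs": {"targets": [[4,-0.1,0.15,0.5,0,-0.1,-0.2],[4,-0.05,0.15,0.5,0,0,-0.1],[4,-0.05,0.1,0.3,0,0,-0.1],[4,0,0,0,0,0,0]]}}

```text
time_s: 5.15
tcp_pos: [0.6024, 0.2995, 0.0462]
ee_rot: [-0.58, 3.087, -0.002]
wrist_force: [0.2, -0.1, -1.2]
width: 0.04
```

```bash
python3 - <<'E'
from h import *
rep()
plan([((.602,.2985,.062),21.3,0,1)],4)
im=cams.grab_frame("wrist")
cv2.imwrite("pics/w2.png",im[:,:,::-1])
E
```

```text
t 5.15 P [0.6023 0.2995 0.0609] yaw 21.27 pitch -0.04 roll -0.09 F [ 0.2 -0.1 -1.2] w 0.04 q [ 0.41  0.32  1.3  -0.    1.52 -1.53]
[[4.0,0.07,-0.08,-0.11,-0.1,0.0,0.0]] 

1 max 0.15297058540778355 0.1
```

View pics/w2.png

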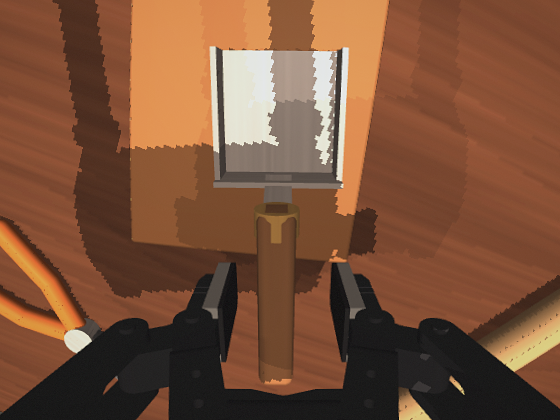

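Request:
{"fn": "carry_out", "kwargs": {"targets": [[4,0,-0.25,-0.1,0,0,0],[3,0,0,0,0,0,0],[2,0,0,0,0,0,0],[0,0,0,0,0,0,0],[0,0,0,0,0,0,0],[0,0,0,0,0,0,0],[0,0,0,0,0,0,0]]}}

```text
time_s: 5.9
tcp_pos: [0.604, 0.2971, 0.0488]
ee_rot: [-0.579, 3.085, -0.001]
wrist_force: [0.1, 0.1, -0.4]
width: 0.0126
```

```bash
python3 - <<'E'
from h import *
rep()
im=cams.grab_frame("wrist")
cv2.imwrite("pics/w3.png",im[:,:,::-1])
E
```

```text
t 5.9 P [0.604  0.2971 0.0635] yaw 21.25 pitch -0.17 roll -0.08 F [ 0.1  0.1 -0.4] w 0.0126 q [ 0.41  0.32  1.29 -0.    1.52 -1.53]
```

View pics/w3.png

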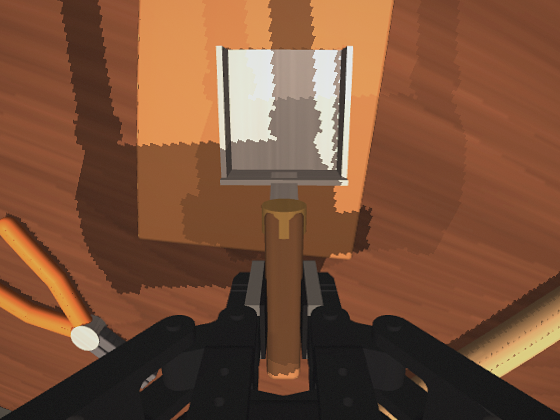

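```bash
python3 - <<'E'
from h import *
m=cams.camera_model("wrist")
P=cur()[2];Rs=cur()[1]@F
q=onz(m,[(217,46),(352,46)],.024); r=onz(m,[(220,185),(348,186)],.028)
print(((q-P)@Rs).round(4).tolist(),((r-P)@Rs).round(4).tolist())
h=onz(m,[(286,205),(285,372)],.070);print(((h-P)@Rs).round(4).tolist())
plan([((.604,.297,.09),21.25,0,4),((.604,.297,.15),21.25,8,6)],0)
E
```

```text
[[-0.0957, -0.0274, -0.0392], [-0.0958, 0.0299, -0.0392]] [[-0.0357, -0.0281, -0.0354], [-0.0352, 0.0302, -0.0353]]
[[-0.0394, 0.0016, 0.0066], [0.0329, 0.0014, 0.0064]]
[[0.0,0.0,0.0,-0.66,-0.1,0.0,0.0],[0.0,0.0,0.0,-0.67,0.0,0.1,0.0],[0.0,0.0,0.0,-0.66,0.0,0.0,0.0],[0.0,0.0,-0.01,-0.66,0.0,0.1,0.0],[0.0,0.03,0.0,-1.0,0.0,1.3,0.0],[0.0,0.06,0.0,-1.0,0.0,1.3,0.0],[0.0,0.08,0.01,-1.0,0.0,1.4,0.0],[0.0,0.11,0.0,-1.0,0.0,1.3,0.0],[0.0,0.12,0.0,-1.0,0.0,1.3,0.0],[0.0,0.15,0.0,-0.99,0.0,1.4,0.0]] 

10 max 1.0071742649611337 1.4
```

Request:
{"fn": "carry_out", "kwargs": {"targets": [[0,0,0,-0.7,0,0,0],[0,0,0,-0.7,0,0,0],[0,0,0,-0.9,0,0,0],[0,0,0,-1.2,0,0,0],[0,0,0,-1.5,0,0,0],[0,0,0,-1.5,0,0,0],[0,0,0,-1.5,0,0,0],[0,0,0,-1.0,0,0,0],[0,0,0,0,0,0,0]]}}

```text
time_s: 6.85
tcp_pos: [0.6043, 0.2974, 0.1496]
ee_rot: [-0.578, 3.081, -0.0]
wrist_force: [0.5, 1.0, -1.0]
width: 0.0124
```

```bash
sed -i 's/^NOSE=.*/NOSE=np.array([-.0955,0,-.0595])/' h.py; python3 - <<'E'
from h import *
rep()
plan([((.657,-.044,.15),-11.3,0,16)],0)
E
```

```text
t 6.85 P [0.6042 0.2974 0.1643] yaw 21.26 pitch -0.39 roll -0.08 F [ 0.5  1.  -1. ] w 0.0124 q [ 0.41  0.28  1.16 -0.    1.69 -1.53]
[[0.0,0.47,-2.11,0.09,-0.1,0.0,2.0],[0.0,0.39,-2.12,0.08,0.0,0.0,2.1],[0.0,0.32,-2.14,0.09,0.1,0.1,2.0],[0.0,0.24,-2.14,0.09,0.0,0.0,2.0],[0.0,0.16,-2.15,0.09,0.0,0.0,2.1],[0.0,0.09,-2.16,0.09,0.0,0.0,2.0],[0.0,0.01,-2.16,0.09,0.0,0.1,2.0],[0.0,-0.07,-2.16,0.09,0.0,0.0,2.1],[0.0,-0.14,-2.15,0.09,0.0,0.0,2.0],[0.0,-0.22,-2.15,0.09,0.0,0.0,2.0],[0.0,-0.29,-2.14,0.08,0.0,0.1,2.1],[0.0,-0.37,-2.13,0.09,0.0,0.0,2.0]] 

[[0.0,-0.45,-2.11,0.09,0.0,0.0,2.1],[0.0,-0.52,-2.09,0.09,0.0,0.0,2.0],[0.0,-0.6,-2.08,0.09,0.0,0.1,2.0],[0.0,-0.66,-2.05,0.09,0.0,0.0,2.1]] 

16 max 2.166679487141557 2.1023796041628637
```

Request:
{"fn": "carry_out", "kwargs": {"targets": [[0,0.5,-2.1,0.05,0,0,2],[0,0.4,-2.1,0.05,0,0,2.1],[0,0.3,-2.1,0.05,0.1,0.1,2],[0,0.2,-2.1,0.1,0,0,2],[0,0.2,-2.2,0.1,0,0,2.1],[0,0.1,-2.2,0.1,0,0,2],[0,0,-2.2,0.1,0,0.1,2],[0,-0.1,-2.2,0.1,0,0,2.1],[0,-0.1,-2.2,0.1,0,0,2],[0,-0.2,-2.1,0.1,0,0,2],[0,-0.3,-2.1,0.1,0,0.1,2.1],[0,-0.4,-2.1,0.1,0,0,2]]}}

```text
time_s: 8.05
tcp_pos: [0.6387, 0.0257, 0.1312]
ee_rot: [-0.127, -3.13, 0.004]
wrist_force: [0.3, 0.4, -1.6]
width: 0.0125
```

Request:
{"fn": "carry_out", "kwargs": {"targets": [[0,-0.4,-2.1,0.1,0,0,2],[0,-0.5,-2.1,0.1,0,0,2],[0,-0.6,-2,0.1,0,0.1,2],[0,-0.7,-1.5,0.1,0,0,2],[0,0,0,0,0,0,0]]}}

```text
time_s: 8.55
tcp_pos: [0.6479, -0.0639, 0.1225]
ee_rot: [-0.371, -3.102, 0.006]
wrist_force: [-0.3, -0.4, -1.9]
width: 0.0124
```

```bash
python3 - <<'E'
from h import *
rep()
m=cams.camera_model("wrist");np.save("w4.npy",m["extrinsics"])
im=cams.grab_frame("wrist")
cv2.imwrite("pics/w4.png",im[:,:,::-1])
im=cams.grab_frame("top")
cv2.imwrite("pics/t4.png",im[:,:,::-1])
crop("pics/t4.png","pics/t4c.png",270,120,120,150,4)
E
```

```text
t 8.55 P [ 0.6481 -0.0639  0.1372] yaw -13.63 pitch 0.98 roll -0.35 F [-0.3 -0.4 -1.9] w 0.0124 q [-0.15  0.25  1.25 -0.    1.66 -1.48]
```

View pics/w4.png

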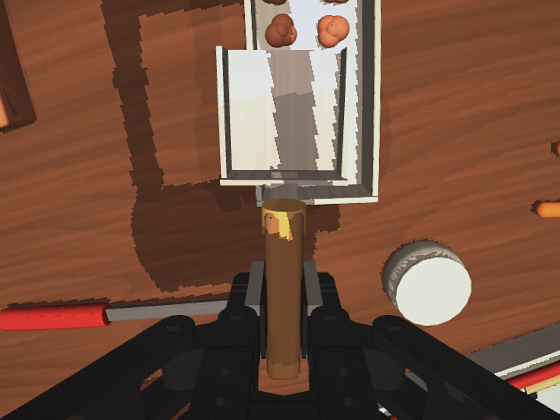

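View pics/t4c.png

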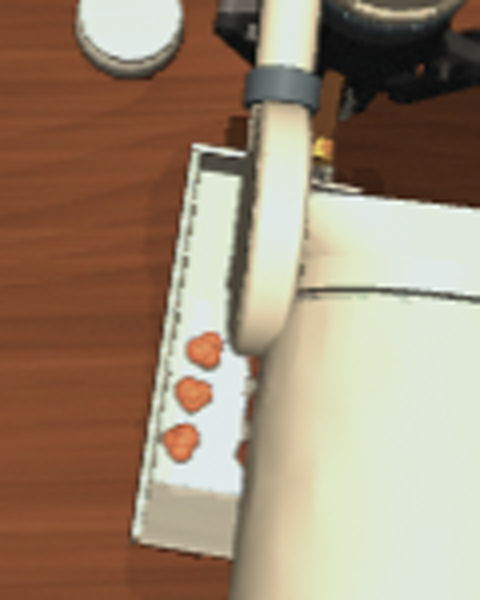

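```bash
python3 - <<'E'
from h import *
m=cams.camera_model("wrist")
P=cur()[2];Rs=cur()[1]@F
o=np.array([.5491,-.0224]);yt=np.radians(-11.33);e=np.array([np.cos(yt),np.sin(yt)]);n=np.array([-e[1],e[0]])
q=onz(m,[(377,201),(257,204),(381,30),(381,5)],.039)
for p in q: d=p[:2]-o; print("corner local mm",(d@e*1000).round(1),(d@n*1000).round(1), "exp 94, -+39")
d=q[2]-q[0]
print("wall yaw",np.degrees(np.arctan2(-d[1],-d[0])))
print(proj(m,np.r_[o+.094*e-.039*n,.039]),proj(m,np.r_[o+.094*e+.039*n,.039]))
crop("pics/w4.png","pics/w4c.png",230,0,170,220,3.5)
E
```

```text
corner local mm 95.8 42.1 exp 94, -+39
corner local mm 95.1 -35.0 exp 94, -+39
corner local mm -6.9 42.0 exp 94, -+39
corner local mm -20.6 41.9 exp 94, -+39
wall yaw -11.284211804772594
[[250.59966387 202.54657687]] [[372.3024799  198.44858392]]
```

View pics/w4c.png

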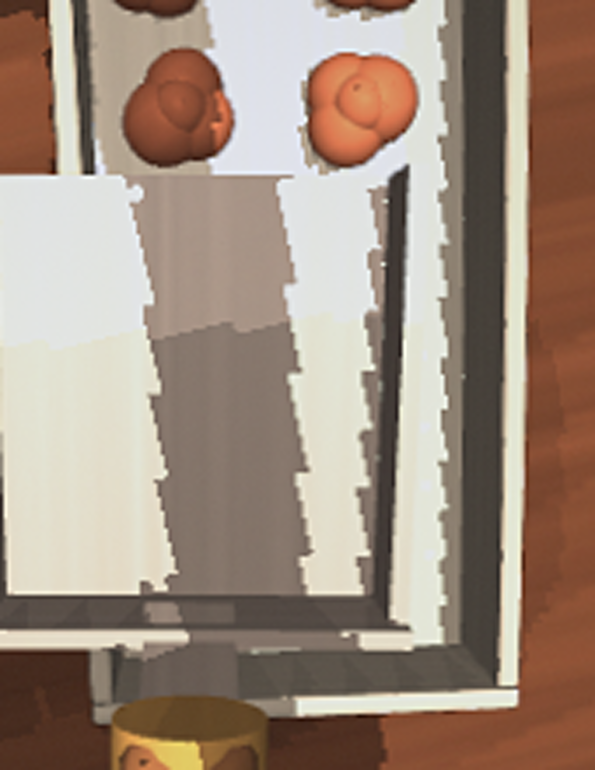

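```bash
cat >> h.py <<'E'
YT=-11.3
_y=np.radians(YT);TE=np.array([np.cos(_y),np.sin(_y)]);TN=np.array([-TE[1],TE[0]])
TO=np.array([.5494,-.0209])
def tl(x,y,z): return np.r_[TO+TE*x/1000+TN*y/1000,z/1000]
def nosepos():
    c=cur(); p=c[2]+(c[1]@F)@NOSE; d=p[:2]-TO
    print("nose local mm",(np.array([d@TE,d@TN,p[2]])*1000).round(1))
E
python3 - <<'E'
from h import *
nosepos()
plan([(gripfor(tl(14,-1,70),YT,0,NOSE),YT,0,4),(gripfor(tl(14,-1,30),YT,0,NOSE),YT,0,5)],0)
E
```

```text
nose local mm [  8.3 -17.3  79.8]
[[0.0,-0.11,0.5,0.2,-0.3,-0.2,-0.5],[0.0,-0.11,0.49,0.2,0.0,-0.3,-0.6],[0.0,-0.12,0.5,0.21,0.0,-0.2,-0.5],[0.0,-0.12,0.49,0.2,0.0,-0.3,-0.5],[0.0,0.0,0.0,0.8,0.0,0.0,0.0],[0.0,0.0,0.0,0.8,0.0,0.0,0.0],[0.0,0.0,0.0,0.8,0.0,0.0,0.0],[0.0,0.0,0.0,0.8,0.0,0.0,0.0],[0.0,0.0,-0.01,0.8,0.0,0.0,0.0]] 

9 max 0.8000624975587846 0.6708203932499369
```

Request:
{"fn": "carry_out", "kwargs": {"targets": [[0,-0.1,0.5,0.2,-0.3,-0.2,-0.5],[0,-0.1,0.5,0.2,0,-0.3,-0.6],[0,-0.1,0.5,0.2,0,-0.2,-0.5],[0,-0.1,0.4,0.2,0,-0.3,-0.5],[0,0,0,0.6,0,0,0],[0,0,0,0.6,0,0,0],[0,0,0,0.6,0,0,0],[0,0,0,0,0,0,0]]}}

```text
time_s: 9.45
tcp_pos: [0.6562, -0.0372, 0.0943]
ee_rot: [0.294, 3.126, 0.004]
wrist_force: [0.2, 0.1, -0.9]
width: 0.013
```

```bash
python3 - <<'E'
from h import *
rep();nosepos()
plan([(gripfor(tl(14,-1,45),YT,0,NOSE),YT,0,2)],0)
im=cams.grab_frame("wrist")
cv2.imwrite("pics/w5.png",im[:,:,::-1])
E
```

```text
t 9.45 P [ 0.6562 -0.0372  0.109 ] yaw -10.73 pitch -0.06 roll 0.15 F [ 0.2  0.1 -0.9] w 0.013 q [-0.11  0.26  1.29  0.    1.6  -1.49]
nose local mm [12.5  4.1 49.4]
[[0.0,-0.08,-0.3,0.23,0.1,0.0,0.3],[0.0,-0.07,-0.3,0.22,0.0,0.1,0.3]] 

2 max 0.38639358172723315 0.31622776601683794
```

View pics/w5.png

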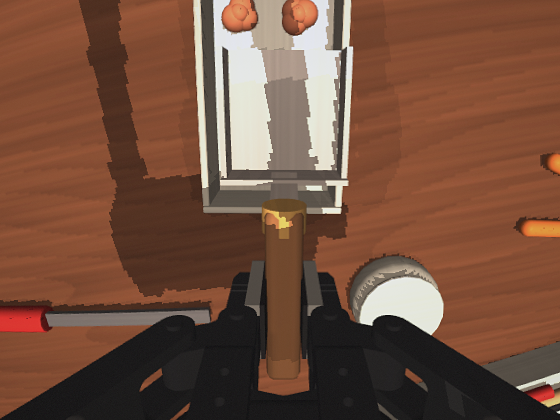

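```bash
python3 - <<'E'
from h import *
crop("pics/w5.png","pics/w5c.png",190,0,170,220,3.5)
E
```

```text
(no output)
```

View pics/w5c.png

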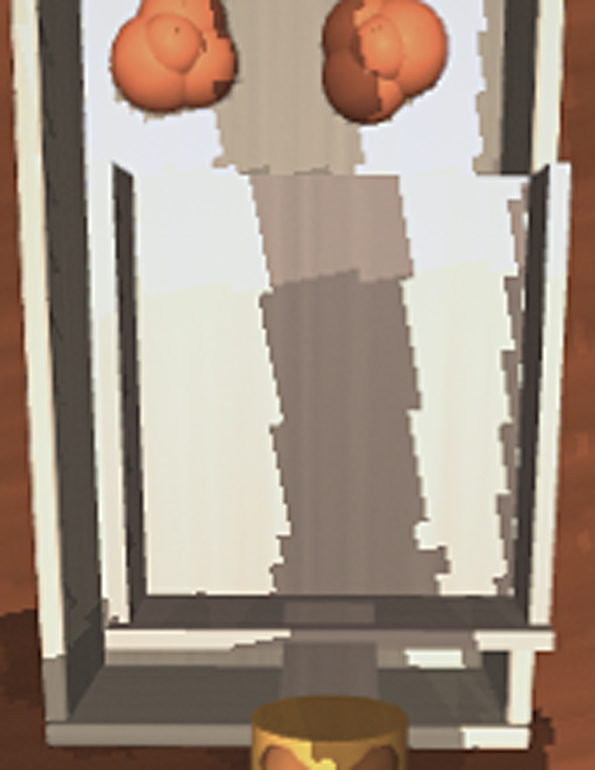

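Request:
{"fn": "carry_out", "kwargs": {"targets": [[0,-0.1,-0.3,0,0.1,0,0.3],[0,0,-0.2,0,0,0,0.2],[0,0,0,0,0,0,0]]}}

```text
time_s: 9.8
tcp_pos: [0.6566, -0.0435, 0.0955]
ee_rot: [0.31, 3.124, 0.0]
wrist_force: [-0.2, -0.9, -0.9]
width: 0.0124
```

```bash
python3 - <<'E'
from h import *
rep();nosepos()
im=cams.grab_frame("wrist")
cv2.imwrite("pics/w6.png",im[:,:,::-1])
crop("pics/w6.png","pics/w6c.png",190,0,170,220,3.5)
E
```

```text
t 9.8 P [ 0.6566 -0.0435  0.1102] yaw -11.33 pitch -0.15 roll 0.03 F [-0.2 -0.9 -0.9] w 0.0124 q [-0.12  0.26  1.28  0.    1.6  -1.49]
nose local mm [14.2 -1.  50.4]
```

View pics/w6c.png

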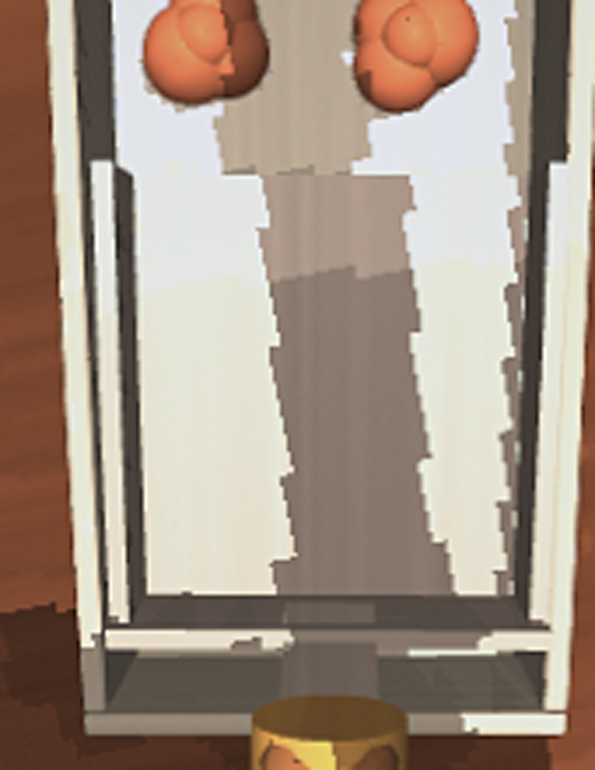

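Request:
{"fn": "carry_out", "kwargs": {"targets": [[0,0,-0.1,0.8,0,-0.5,0],[0,0,0,0.8,0,0,0],[0,0,0,0.8,0,0,0],[0,0,0,0.8,0,0,0],[0,0,0,0.7,0,0,0],[0,0,0,0.3,0,0,0],[0,0,0,0,0,0,0]]}}

```text
time_s: 10.55
tcp_pos: [0.6563, -0.0444, 0.0485]
ee_rot: [0.309, 3.116, -0.001]
wrist_force: [0.7, 0.4, 0.2]
width: 0.0124
```

```bash
python3 - <<'E'
from h import *
rep();nosepos()
im=cams.grab_frame("wrist")
cv2.imwrite("pics/w7.png",im[:,:,::-1])
crop("pics/w7.png","pics/w7c.png",190,0,180,220,3.5)
E
```

```text
t 10.55 P [ 0.6561 -0.0444  0.0632] yaw -11.33 pitch -0.59 roll 0.03 F [0.7 0.4 0.2] w 0.0124 q [-0.12  0.27  1.35 -0.    1.51 -1.49]
nose local mm [14.4 -2.1  2.7]
```

View pics/w7c.png

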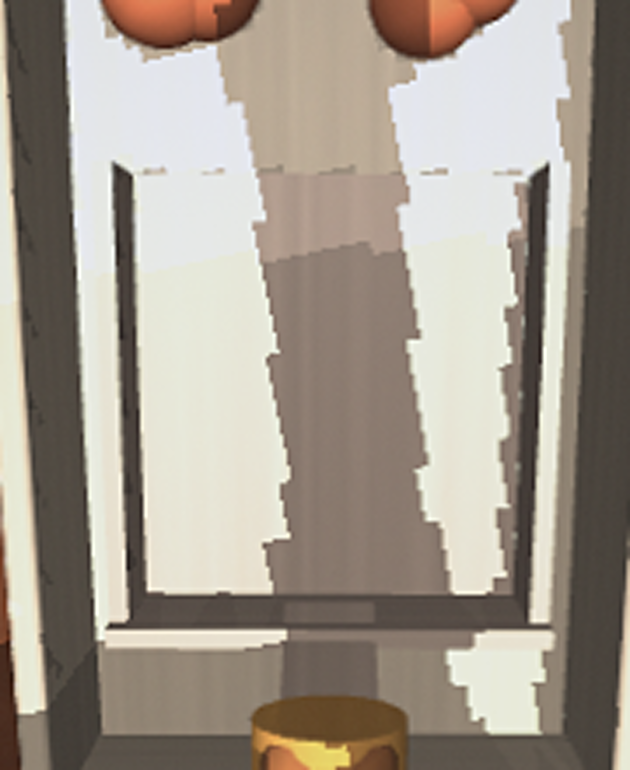

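Request:
{"fn": "carry_out", "kwargs": {"targets": [[0,0.5,0,0.03,0,0,0],[0,0.8,0,0.02,0,0,0],[0,0.8,0,0.02,0,0,0],[0,0.8,0,0.02,0,0,0],[0,0.8,0,0.02,0,0,0]]}}

```text
time_s: 11.1
tcp_pos: [0.6186, -0.0367, 0.0491]
ee_rot: [0.309, 3.112, -0.001]
wrist_force: [0.2, -0.1, -1.4]
width: 0.0124
```

```bash
python3 - <<'E'
from h import *
rep();nosepos()
im=cams.grab_frame("wrist")
cv2.imwrite("pics/w8.png",im[:,:,::-1])
E
```

```text
t 11.1 P [ 0.6184 -0.0367  0.0638] yaw -11.33 pitch -0.81 roll 0.05 F [ 0.2 -0.1 -1.4] w 0.0124 q [-0.11  0.17  1.47 -0.    1.49 -1.49]
nose local mm [-23.9  -1.9   3. ]
```

View pics/w8.png

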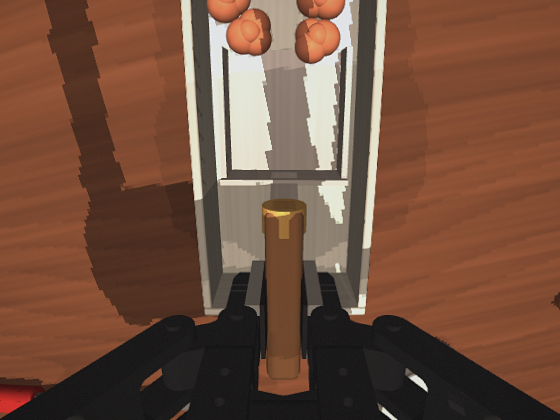

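Request:
{"fn": "carry_out", "kwargs": {"targets": [[0,0.6,0,0.08,0,0,0],[0,0.8,0,0.05,0,0,0],[0,0.8,0,0.05,0,0,0],[0,0.8,0,0.05,0,0,0]]}}

```text
time_s: 11.55
tcp_pos: [0.5879, -0.0305, 0.0488]
ee_rot: [0.308, 3.107, -0.001]
wrist_force: [2.8, -0.5, 1.9]
width: 0.0126
```

```bash
python3 - <<'E'
from h import *
rep();nosepos()
im=cams.grab_frame("wrist")
cv2.imwrite("pics/w9.png",im[:,:,::-1])
E
```

```text
t 11.55 P [ 0.5876 -0.0305  0.0635] yaw -11.32 pitch -1.09 roll 0.07 F [ 2.8 -0.5  1.9] w 0.0126 q [-0.11  0.09  1.56 -0.    1.48 -1.48]
nose local mm [-55.   -1.8   2.2]
```

View pics/w9.png

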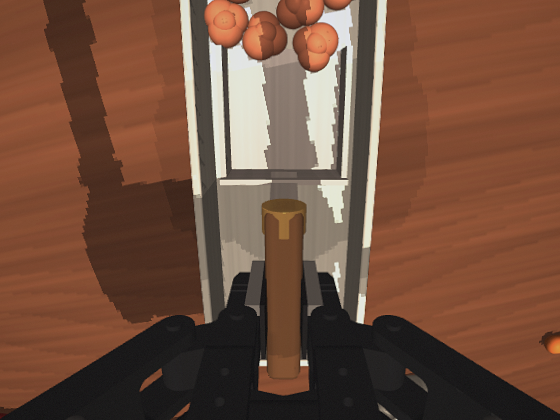

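Request:
{"fn": "carry_out", "kwargs": {"targets": [[0,0.7,0,0.02,0,0.2,0],[0,0.8,0,0.02,0,0,0],[0,0.6,0,0.02,0,0,0],[0,0.4,0,0.02,0,0,0]]}}

```text
time_s: 12.0
tcp_pos: [0.5624, -0.0254, 0.0492]
ee_rot: [0.308, 3.106, -0.001]
wrist_force: [4.0, -1.6, 2.5]
width: 0.0126
```

```bash
python3 - <<'E'
from h import *
rep();nosepos()
im=cams.grab_frame("wrist")
cv2.imwrite("pics/w10.png",im[:,:,::-1])
im=cams.grab_frame("scene")
cv2.imwrite("pics/s10.png",im[:,:,::-1])
crop("pics/s10.png","pics/s10c.png",190,190,100,110,5)
E
```

```text
t 12.0 P [ 0.5621 -0.0253  0.0639] yaw -11.32 pitch -1.15 roll 0.08 F [ 4.  -1.6  2.5] w 0.0126 q [-0.11  0.02  1.63 -0.    1.47 -1.48]
nose local mm [-80.9  -1.7   2.5]
```

View pics/w10.png

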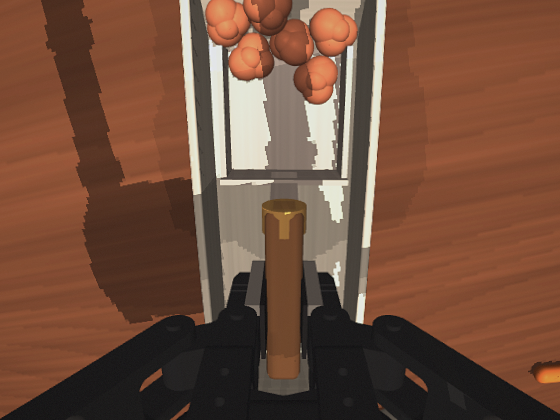

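View pics/s10c.png

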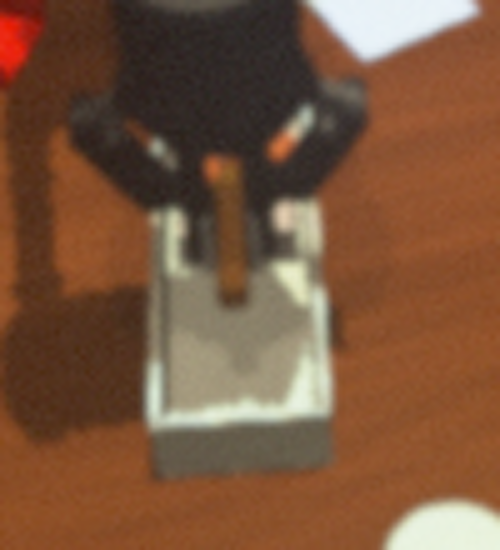

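```bash
python3 - <<'E'
from h import *
g=lambda x,z,p:(gripfor(tl(x,-1.7,z),-11.3,p,NOSE),-11.3,p)
plan([(*g(-88,3.0,-1),2),(*g(-91,6,14),6)],0)
E
```

```text
[[0.0,0.33,0.0,-0.03,0.1,0.0,0.0],[0.0,0.32,0.0,-0.04,0.0,0.1,0.0],[0.0,-0.09,0.0,0.4,0.0,2.5,0.0],[0.0,-0.11,0.0,0.38,0.0,2.5,0.0],[0.0,-0.12,0.0,0.38,0.0,2.5,0.0],[0.0,-0.14,0.0,0.37,0.0,2.5,0.0],[0.0,-0.15,0.0,0.36,0.0,2.5,0.0],[0.0,-0.18,0.0,0.35,0.0,2.5,0.0]] 

8 max 0.41000000000000003 2.5
```

```bash
python3 - <<'E'
from h import *
g=lambda x,z,p:(gripfor(tl(x,-1.7,z),-11.3,p,NOSE),-11.3,p)
plan([(*g(-88,3.2,-1),2),(*g(-95,12,7),5),(*g(-93,27,16),5)],0)
E
```

```text
[[0.0,0.32,0.0,-0.04,0.1,0.0,0.0],[0.0,0.33,0.0,-0.05,0.0,0.1,0.0],[0.0,0.03,0.0,0.1,0.0,1.6,0.0],[0.0,0.03,0.0,0.1,0.0,1.6,0.0],[0.0,0.02,0.0,0.1,0.0,1.6,0.0],[0.0,0.03,0.0,0.09,0.0,1.6,0.0],[0.0,0.02,0.0,0.1,0.0,1.6,0.0],[0.0,-0.12,0.0,0.01,0.0,1.8,0.0],[0.0,-0.12,0.0,0.01,0.0,1.8,0.0],[0.0,-0.12,0.0,0.0,0.0,1.8,0.0],[0.0,-0.12,0.0,-0.01,0.0,1.8,0.0],[0.0,-0.12,0.0,-0.01,0.0,1.8,0.0]] 

12 max 0.33376638536557274 1.8
```

Request:
{"fn": "carry_out", "kwargs": {"targets": [[0,0.4,0,-0.03,0,0,0],[0,0.4,0,-0.03,0,0.1,0],[0,0.05,0,0.1,0,1.6,0],[0,0.03,0,0.1,0,1.6,0],[0,0.03,0,0.1,0,1.6,0],[0,0.03,0,0.1,0,1.6,0],[0,0.03,0,0.1,0,1.6,0]]}}

```text
time_s: 12.8
tcp_pos: [0.5544, -0.0236, 0.0441]
ee_rot: [-0.297, -3.002, -0.021]
wrist_force: [2.5, -0.6, -1.1]
width: 0.0128
```

```bash
python3 - <<'E'
from h import *
rep();nosepos()
im=cams.grab_frame("wrist")
cv2.imwrite("pics/w11.png",im[:,:,::-1])
g=lambda x,z,p:(gripfor(tl(x,-1.7,z),-11.3,p,NOSE),-11.3,p)
plan([(*g(-92,30,16),5),(*g(-85,70,20),7)],0)
E
```

```text
t 12.8 P [ 0.5562 -0.024   0.0587] yaw -11.30 pitch 7.22 roll 0.10 F [ 2.5 -0.6 -1.1] w 0.0128 q [-0.11  0.13  1.53  0.01  1.61 -1.49]
nose local mm [-95.   -1.6  11.7]
[[0.0,-0.12,0.0,-0.08,0.1,1.7,0.0],[0.0,-0.13,0.0,-0.08,0.0,1.8,0.0],[0.0,-0.11,0.0,-0.08,0.0,1.7,0.0],[0.0,-0.12,0.0,-0.09,0.0,1.7,0.0],[0.0,-0.11,0.01,-0.1,0.0,1.8,0.0],[0.0,0.02,0.0,-0.48,0.0,0.6,0.0],[0.0,0.02,0.0,-0.48,0.0,0.5,0.0],[0.0,0.03,0.0,-0.48,0.0,0.6,0.0],[0.0,0.04,0.0,-0.48,0.0,0.6,0.0],[0.0,0.04,0.0,-0.48,0.0,0.5,0.0],[0.0,0.04,0.0,-0.48,0.0,0.6,0.0],[0.0,0.05,0.0,-0.48,0.0,0.6,0.0]] 

12 max 0.48259714048054614 1.8
```

View pics/w11.png

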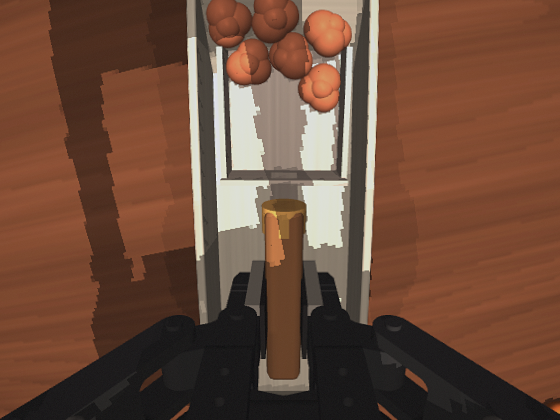

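```bash
python3 - <<'E'
from h import *
g=lambda x,z,p:(gripfor(tl(x,-1.7,z),-11.3,p,NOSE),-11.3,p)
plan([(*g(-94,36,27),10)],0)
E
```

```text
[[0.0,-0.07,0.0,0.11,0.1,2.0,0.0],[0.0,-0.08,0.0,0.11,0.0,1.9,0.0],[0.0,-0.08,0.0,0.1,0.0,2.0,0.0],[0.0,-0.08,0.0,0.09,0.0,2.0,0.0],[0.0,-0.08,0.0,0.1,0.0,1.9,0.0],[0.0,-0.09,0.0,0.08,0.0,2.0,0.0],[0.0,-0.1,0.0,0.09,0.0,2.0,0.0],[0.0,-0.09,0.0,0.07,0.0,1.9,0.0],[0.0,-0.1,0.0,0.08,0.0,2.0,0.0],[0.0,-0.1,0.01,0.06,0.0,2.0,0.0]] 

10 max 0.13601470508735444 2.0024984394500787
```

Request:
{"fn": "carry_out", "kwargs": {"targets": [[0,-0.1,0,0.05,0,2,0],[0,-0.1,0,0.05,0,2,0],[0,-0.1,0,0.1,0,2,0],[0,-0.1,0,0.1,0,2,0],[0,-0.1,0,0.1,0,2,0],[0,-0.1,0,0.1,0,2,0],[0,-0.1,0,0.1,0,2,0],[0,-0.1,0,0.05,0,2,0],[0,-0.1,0,0.05,0,2,0],[0,-0.1,0,0.05,0,2,0]]}}

```text
time_s: 13.85
tcp_pos: [0.5509, -0.0231, 0.0235]
ee_rot: [-0.257, -2.596, -0.071]
wrist_force: [0.4, -0.0, -2.0]
width: 0.0123
```

```bash
python3 - <<'E'
from h import *
rep();nosepos()
im=cams.grab_frame("wrist")
cv2.imwrite("pics/w12.png",im[:,:,::-1])
g=lambda x,z,p:(gripfor(tl(x,-1.7,z),-11.3,p,NOSE),-11.3,p)
plan([(*g(-80,85,25),8)],0)
E
```

```text
t 13.85 P [ 0.5582 -0.0246  0.0362] yaw -11.29 pitch 30.66 roll 0.04 F [ 0.4 -0.  -2. ] w 0.0123 q [-0.13  0.51  1.19  0.04  1.98 -1.49]
nose local mm [-103.1   -1.9   33.7]
[[0.0,0.15,0.0,-0.83,0.0,-0.7,0.0],[0.0,0.13,0.01,-0.83,0.0,-0.8,0.0],[0.0,0.13,0.01,-0.83,0.0,-0.7,0.0],[0.0,0.11,0.0,-0.84,0.0,-0.7,0.0],[0.0,0.11,0.01,-0.83,0.0,-0.8,0.0],[0.0,0.09,0.0,-0.84,0.0,-0.7,0.0],[0.0,0.08,0.01,-0.84,0.0,-0.7,0.0],[0.0,0.07,0.0,-0.84,0.0,-0.8,0.0]] 

8 max 0.8471717653463198 0.8
```

View pics/w12.png

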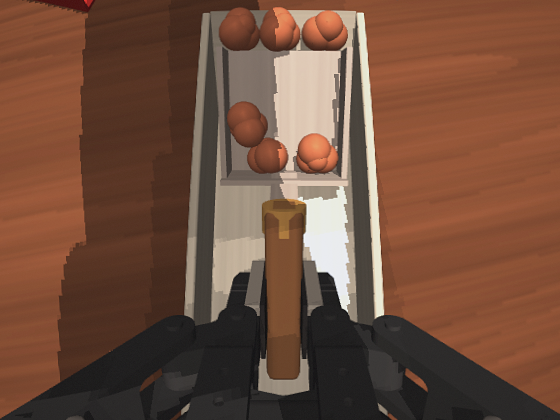

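```bash
python3 - <<'E'
from h import *
for n in ("top","scene"):
    im=cams.grab_frame(n); cv2.imwrite(f"pics/{n}12.png",im[:,:,::-1])
a=cv2.imread("pics/top12.png")[150:290,260:400];b=cv2.imread("pics/scene12.png")[170:310,170:310]
cv2.imwrite("pics/ts12.png",cv2.resize(np.hstack([a,b]),None,fx=2.8,fy=2.8,interpolation=cv2.INTER_CUBIC))
m=cams.camera_model("wrist")
for z in (.03,.045):
  q=onz(m,[(239,30),(280,30),(325,31)],z); print([[((p[:2]-TO)@TE*1000).round(0),((p[:2]-TO)@TN*1000).round(0)] for p in q])
print(proj(m,np.array([tl(-126,-39,39),tl(-126,39,39),tl(-90,-35,3),tl(-90,35,3)])).round(0).tolist())
crop("pics/w12.png","pics/w12c.png",190,0,190,200,4)
E
```

```text
[[np.float64(-119.0), np.float64(-23.0)], [np.float64(-119.0), np.float64(-3.0)], [np.float64(-118.0), np.float64(20.0)]]
[[np.float64(-107.0), np.float64(-21.0)], [np.float64(-107.0), np.float64(-2.0)], [np.float64(-106.0), np.float64(18.0)]]
[[205.0, 6.0], [366.0, 6.0], [221.0, 108.0], [349.0, 108.0]]
```

View pics/ts12.png

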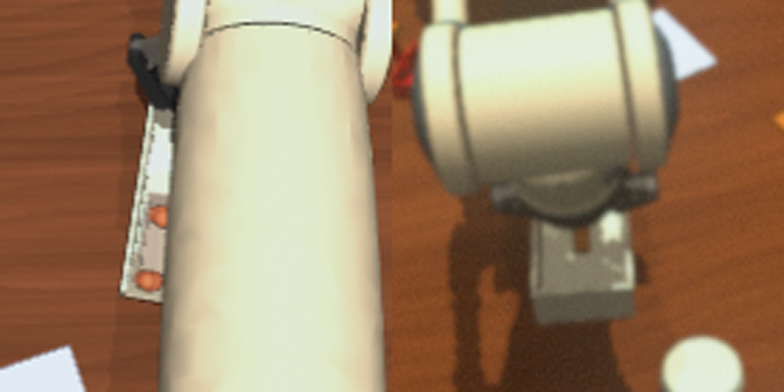

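View pics/w12c.png

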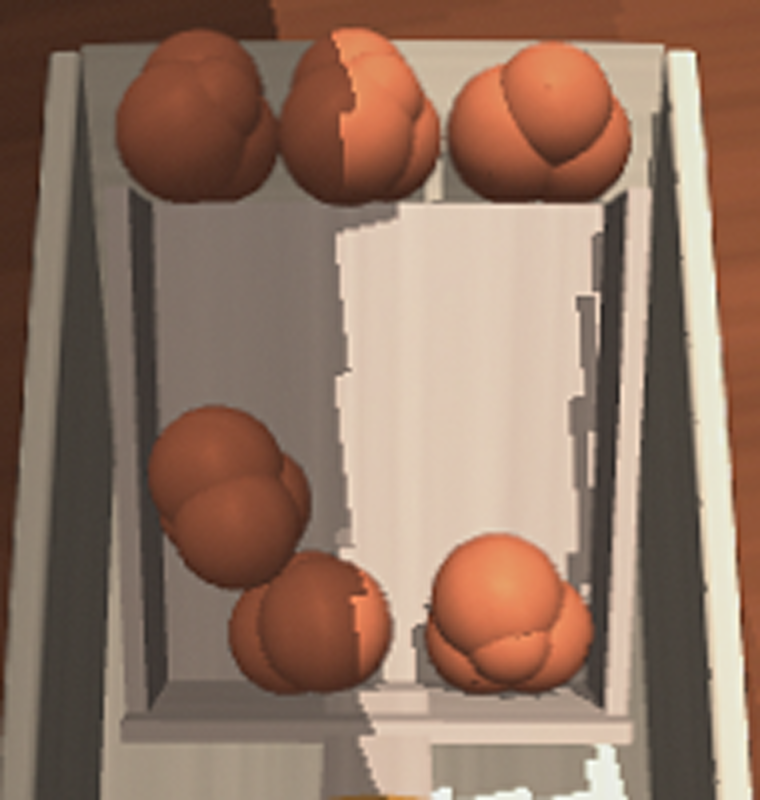

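```bash
python3 - <<'E'
from h import *
g=lambda x,z,p:(gripfor(tl(x,-1.7,z),-11.3,p,NOSE),-11.3,p)
plan([(*g(-80,36,30),5),(*g(-60,90,27),7)],0)
E
```

```text
[[0.0,-0.36,0.0,-0.3,0.0,-0.1,0.0],[0.0,-0.36,0.01,-0.3,0.0,-0.1,0.0],[0.0,-0.36,0.01,-0.3,0.0,-0.1,0.0],[0.0,-0.36,0.0,-0.3,0.0,-0.2,0.0],[0.0,-0.36,0.01,-0.3,0.0,-0.1,0.0],[0.0,0.18,0.0,-0.88,0.0,-0.4,0.0],[0.0,0.16,0.0,-0.89,0.0,-0.4,0.0],[0.0,0.16,0.0,-0.88,0.0,-0.4,0.0],[0.0,0.16,0.0,-0.88,0.0,-0.5,0.0],[0.0,0.15,0.0,-0.89,0.0,-0.4,0.0],[0.0,0.14,0.0,-0.89,0.0,-0.4,0.0],[0.0,0.13,0.0,-0.89,0.0,-0.5,0.0]] 

12 max 0.904267659490264 0.5
```

Request:
{"fn": "carry_out", "kwargs": {"targets": [[0,-0.4,0,-0.3,0,-0.1,0],[0,-0.4,0,-0.3,0,-0.1,0],[0,-0.4,0,-0.3,0,-0.1,0],[0,-0.4,0,-0.3,0,-0.1,0],[0,-0.4,0,-0.3,0,-0.1,0],[0,0,0,0,0,0,0]]}}

```text
time_s: 14.6
tcp_pos: [0.577, -0.0283, 0.027]
ee_rot: [-0.258, -2.608, -0.07]
wrist_force: [-0.4, 0.2, -2.5]
width: 0.0127
```

```bash
python3 - <<'E'
from h import *
rep();nosepos()
im=cams.grab_frame("wrist")
cv2.imwrite("pics/w13.png",im[:,:,::-1])
g=lambda x,z,p:(gripfor(tl(x,-1.7,z),-11.3,p,NOSE),-11.3,p)
plan([(*g(-60,100,27),8)],0)
E
```

```text
t 14.6 P [ 0.5842 -0.0297  0.0398] yaw -11.28 pitch 29.94 roll 0.03 F [-0.4  0.2 -2.5] w 0.0127 q [-0.13  0.56  1.1   0.04  2.   -1.5 ]
nose local mm [-76.6  -1.9  35.9]
[[0.0,0.25,0.0,-0.86,0.0,-0.4,0.0],[0.0,0.24,0.0,-0.86,0.0,-0.3,0.0],[0.0,0.24,0.01,-0.87,0.0,-0.4,0.0],[0.0,0.23,0.0,-0.86,0.0,-0.4,0.0],[0.0,0.22,0.0,-0.87,0.0,-0.4,0.0],[0.0,0.22,0.0,-0.87,0.0,-0.3,0.0],[0.0,0.22,0.0,-0.87,0.0,-0.4,0.0],[0.0,0.2,0.01,-0.87,0.0,-0.4,0.0]] 

8 max 0.9025519375637061 0.4
```

View pics/w13.png

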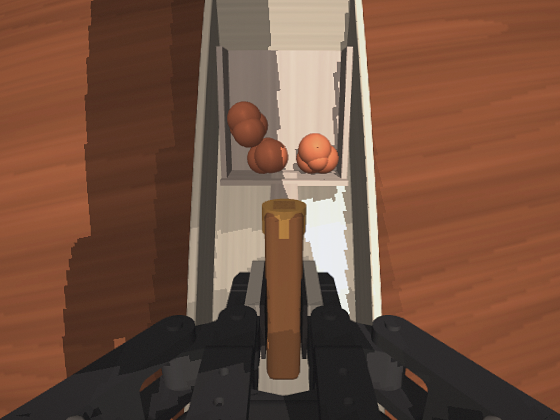

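Request:
{"fn": "carry_out", "kwargs": {"targets": [[0,0.3,0,-0.8,0,0,0],[0,0.4,0,-1.0,0,0,0],[0,0.5,0,-1.2,0,0,0],[0,0.5,0,-1.2,0,0,0],[0,0.5,0,-1.2,0,0,0],[0,0.5,0,-1.2,0,-0.5,0],[0,0.5,0,-1.2,0,-0.5,0],[0,0.5,0,-1.0,0,-0.5,0],[0,0,0,0,0,0,0]]}}

```text
time_s: 15.55
tcp_pos: [0.5894, -0.0307, 0.1334]
ee_rot: [-0.261, -2.64, -0.066]
wrist_force: [0.2, 0.4, -2.0]
width: 0.0124
```

```bash
python3 - <<'E'
from h import *
rep();nosepos()
im=cams.grab_frame("wrist")
cv2.imwrite("pics/w14.png",im[:,:,::-1])
E
```

```text
t 15.55 P [ 0.5962 -0.0321  0.1463] yaw -11.26 pitch 28.09 roll 0.05 F [ 0.2  0.4 -2. ] w 0.0124 q [-0.13  0.52  0.97  0.04  2.15 -1.49]
nose local mm [-64.2  -1.8 138.8]
```

View pics/w14.png

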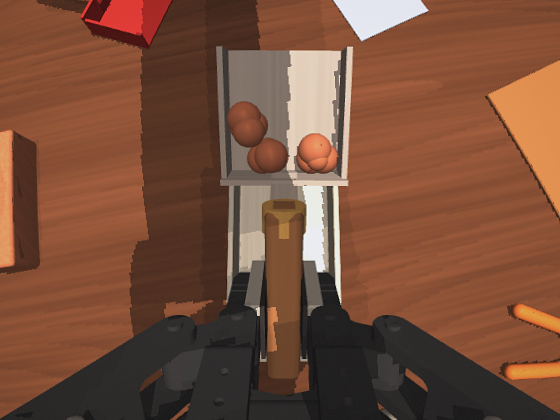

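```bash
cat >> h.py <<'E'
DC=np.array([.4847,-.277]); YD=-28.
_d=np.radians(YD);DE=np.array([np.cos(_d),np.sin(_d)])
def dn(x,z,p): return (gripfor(np.r_[DC+DE*x/1000,z/1000],YD,p,NOSE),YD,p)
def dnose():
    c=cur(); p=c[2]+(c[1]@F)@NOSE; d=p[:2]-DC; n=np.array([-DE[1],DE[0]])
    print("nose rel dish mm",(np.array([d@DE,d@n,p[2]])*1000).round(1))
E
python3 - <<'E'
from h import *
plan([(*dn(10,135,22),16)],0)
E
```

```text
[[0.0,-0.28,-1.84,-0.21,-0.4,-0.4,0.9],[0.0,-0.32,-1.84,-0.23,-0.5,-0.4,1.0],[0.0,-0.34,-1.83,-0.23,-0.5,-0.4,0.9],[0.0,-0.38,-1.82,-0.25,-0.5,-0.3,0.9],[0.0,-0.41,-1.81,-0.27,-0.4,-0.4,1.0],[0.0,-0.44,-1.81,-0.27,-0.5,-0.4,0.9],[0.0,-0.47,-1.79,-0.29,-0.5,-0.4,0.9],[0.0,-0.5,-1.79,-0.3,-0.4,-0.4,1.0],[0.0,-0.54,-1.77,-0.31,-0.4,-0.4,0.9],[0.0,-0.56,-1.76,-0.31,-0.5,-0.4,1.0],[0.0,-0.6,-1.75,-0.33,-0.4,-0.3,0.9],[0.0,-0.63,-1.74,-0.34,-0.4,-0.4,1.0]] 

[[0.0,-0.66,-1.73,-0.35,-0.4,-0.4,1.0],[0.0,-0.7,-1.71,-0.35,-0.4,-0.4,0.9],[0.0,-0.72,-1.7,-0.36,-0.4,-0.4,1.0],[0.0,-0.75,-1.68,-0.36,-0.4,-0.4,1.0]] 

16 max 1.8844097219023257 1.1874342087037917
```

Request:
{"fn": "carry_out", "kwargs": {"targets": [[0,-0.2,-1,-0.1,-0.2,-0.2,0.5],[0,-0.3,-1.8,-0.2,-0.4,-0.4,0.9],[0,-0.3,-1.8,-0.2,-0.5,-0.4,1],[0,-0.4,-1.8,-0.2,-0.5,-0.4,0.9],[0,-0.4,-1.8,-0.3,-0.5,-0.4,0.9],[0,-0.4,-1.8,-0.3,-0.4,-0.4,1],[0,-0.4,-1.8,-0.3,-0.5,-0.4,0.9],[0,-0.5,-1.8,-0.3,-0.5,-0.4,0.9],[0,-0.5,-1.8,-0.3,-0.4,-0.4,1],[0,-0.5,-1.8,-0.3,-0.4,-0.4,0.9],[0,-0.6,-1.8,-0.3,-0.5,-0.4,1],[0,-0.6,-1.7,-0.3,-0.4,-0.4,0.9]]}}

```text
time_s: 16.8
tcp_pos: [0.5759, -0.2713, 0.1291]
ee_rot: [-0.591, -2.663, -0.12]
wrist_force: [-0.7, 0.1, -2.7]
width: 0.0128
```

```bash
python3 - <<'E'
from h import *
rep();dnose()
plan([(*dn(10,135,18),8)],0)
E
```

```text
t 16.8 P [ 0.5814 -0.2738  0.1426] yaw -25.07 pitch 24.08 roll -0.29 F [-0.7  0.1 -2.7] w 0.0128 q [-0.48  0.59  0.85 -0.03  2.12 -1.62]
nose rel dish mm [-27.4  42.2 127.2]
[[0.0,-0.29,-0.62,-0.39,-0.4,-0.8,0.3],[0.0,-0.31,-0.61,-0.38,-0.2,-0.7,0.4],[0.0,-0.31,-0.62,-0.39,-0.1,-0.8,0.3],[0.0,-0.32,-0.61,-0.38,-0.2,-0.7,0.4],[0.0,-0.33,-0.61,-0.39,-0.1,-0.8,0.3],[0.0,-0.34,-0.61,-0.37,-0.1,-0.8,0.3],[0.0,-0.35,-0.6,-0.38,-0.1,-0.7,0.4],[0.0,-0.35,-0.61,-0.37,-0.1,-0.8,0.3]] 

8 max 0.7956758133813042 0.9433981132056605
```

Request:
{"fn": "carry_out", "kwargs": {"targets": [[0,-0.3,-0.6,-0.4,-0.4,-0.8,0.3],[0,-0.3,-0.6,-0.4,-0.2,-0.7,0.4],[0,-0.3,-0.6,-0.4,-0.1,-0.8,0.3],[0,-0.3,-0.6,-0.4,-0.2,-0.7,0.4],[0,-0.3,-0.6,-0.4,-0.1,-0.8,0.3],[0,-0.3,-0.6,-0.4,-0.1,-0.8,0.3],[0,-0.3,-0.5,-0.4,-0.1,-0.7,0.4],[0,-0.3,-0.3,-0.4,-0.1,-0.8,0.3],[0,0,0,0,0,0,0]]}}

```text
time_s: 17.7
tcp_pos: [0.5864, -0.333, 0.1521]
ee_rot: [-0.698, -2.757, -0.107]
wrist_force: [0.8, -0.1, -1.6]
width: 0.0124
```

```bash
python3 - <<'E'
from h import *
rep();dnose()
im=cams.grab_frame("wrist")
cv2.imwrite("pics/w15.png",im[:,:,::-1])
im=cams.grab_frame("scene")
cv2.imwrite("pics/s15.png",im[:,:,::-1])
crop("pics/s15.png","pics/s15c.png",60,120,240,180,3)
plan([(*dn(8,105,-18),8)],0)
E
```

```text
t 17.7 P [ 0.5903 -0.3351  0.1661] yaw -28.41 pitch 17.46 roll -0.01 F [ 0.8 -0.1 -1.6] w 0.0124 q [-0.56  0.6   0.78 -0.02  2.07 -1.64]
nose rel dish mm [ 11.6  -0.9 138. ]
[[0.0,0.46,0.01,-0.16,0.0,-4.4,0.0],[0.0,0.44,0.01,-0.21,0.0,-4.5,-0.1],[0.0,0.42,0.02,-0.25,0.0,-4.4,0.0],[0.0,0.41,0.01,-0.29,0.0,-4.5,-0.1],[0.0,0.38,0.01,-0.32,0.0,-4.4,0.0],[0.0,0.35,0.02,-0.37,0.0,-4.5,-0.1],[0.0,0.33,0.01,-0.4,0.0,-4.4,0.0],[0.0,0.29,0.01,-0.44,0.0,-4.5,-0.1]] 

8 max 0.5270673581241775 4.50111097397076
```

View pics/w15.png

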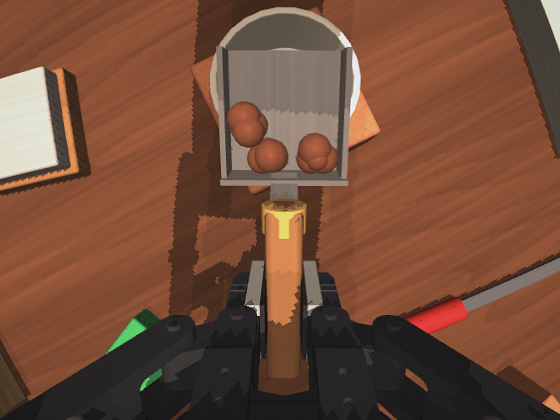

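View pics/s15c.png

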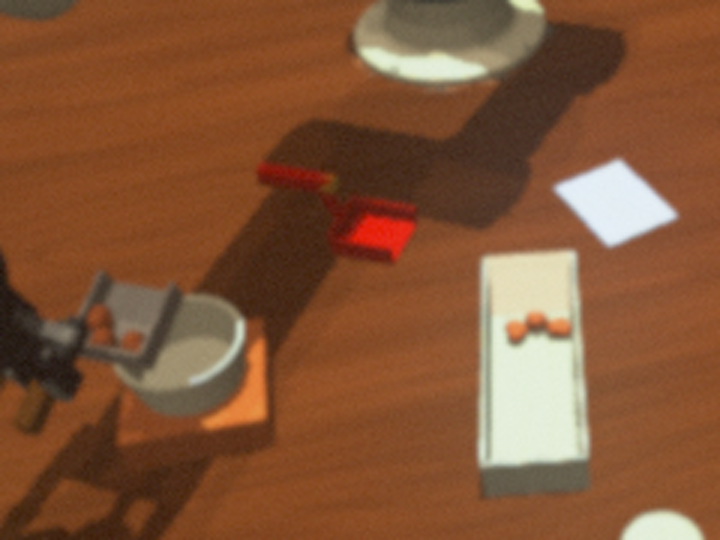

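Request:
{"fn": "carry_out", "kwargs": {"targets": [[0,0.5,0,-0.1,0,-4.4,0],[0,0.4,0,-0.2,0,-4.5,0],[0,0.4,0,-0.25,0,-4.4,0],[0,0.4,0,-0.3,0,-4.5,0],[0,0.4,0,-0.3,0,-4.4,0],[0,0.4,0,-0.3,0,-4.5,0],[0,0.3,0,-0.3,0,-4,0],[0,0.3,0,-0.3,0,-2,0]]}}

```text
time_s: 18.6
tcp_pos: [0.5577, -0.3131, 0.1637]
ee_rot: [0.7, 2.793, -0.091]
wrist_force: [-0.5, -0.4, -0.9]
width: 0.0129
```

```bash
python3 - <<'E'
from h import *
rep();dnose()
im=cams.grab_frame("scene")
cv2.imwrite("pics/s16.png",im[:,:,::-1])
crop("pics/s16.png","pics/s16c.png",60,170,140,120,5)
plan([(*dn(8,76,-22),5),(*dn(8,66,-40),7)],0)
E
```

```text
t 18.6 P [ 0.5543 -0.3113  0.1779] yaw -28.15 pitch -15.36 roll 0.13 F [-0.5 -0.4 -0.9] w 0.0129 q [-0.58 -0.05  1.51  0.03  1.41 -1.66]
nose rel dish mm [ 1.2  2.7 95.3]
[[0.0,0.08,-0.05,0.2,0.1,-1.3,0.0],[0.0,0.08,-0.05,0.21,0.0,-1.3,-0.1],[0.0,0.09,-0.06,0.2,0.0,-1.4,0.0],[0.0,0.09,-0.05,0.19,0.0,-1.3,0.0],[0.0,0.1,-0.05,0.19,0.0,-1.3,0.0],[0.0,0.31,0.0,-0.24,0.0,-2.6,0.0],[0.0,0.31,0.0,-0.27,0.0,-2.6,0.0],[0.0,0.29,0.0,-0.28,0.0,-2.5,0.0],[0.0,0.28,0.0,-0.3,0.0,-2.6,0.0],[0.0,0.27,0.0,-0.31,0.0,-2.6,0.0],[0.0,0.25,0.0,-0.33,0.0,-2.5,0.0],[0.0,0.24,0.0,-0.34,0.0,-2.6,0.0]] 

12 max 0.4161730409336963 2.6
```

View pics/s16c.png

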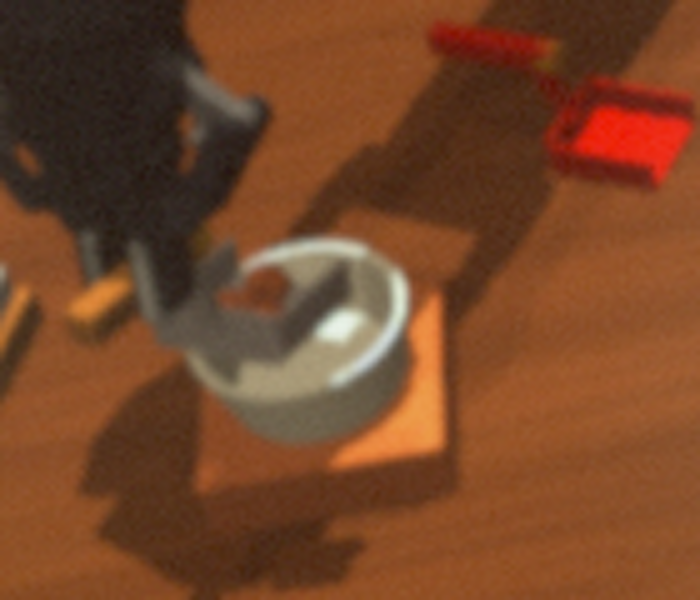

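Request:
{"fn": "carry_out", "kwargs": {"targets": [[0,0.1,-0.05,0.2,0,-1.3,0],[0,0,-0.1,0.2,0,-1.3,0],[0,0,-0.1,0.2,0,-1.4,0],[0,0.1,0,0.2,0,-1.3,0],[0,0.1,0,0.2,0,-1.3,0],[0,0.3,0,-0.2,0,-2.6,0],[0,0.3,0,-0.3,0,-2.6,0],[0,0.3,0,-0.3,0,-2.5,0],[0,0.3,0,-0.3,0,-2.6,0],[0,0.3,0,-0.3,0,-2.6,0],[0,0.3,0,-0.3,0,-2.5,0],[0,0.2,0,-0.3,0,-2.6,0]]}}

```text
time_s: 19.85
tcp_pos: [0.5314, -0.2993, 0.1566]
ee_rot: [0.592, 2.381, -0.212]
wrist_force: [0.2, 0.0, -1.5]
width: 0.013
```

```bash
python3 - <<'E'
from h import *
rep();dnose()
im=cams.grab_frame("scene")
cv2.imwrite("pics/s17.png",im[:,:,::-1])
crop("pics/s17.png","pics/s17c.png",60,170,140,120,5)
im=cams.grab_frame("wrist")
cv2.imwrite("pics/w17.png",im[:,:,::-1])
plan([(*dn(8,68,-55),8)],0)
E
```

```text
t 19.85 P [ 0.523  -0.2949  0.1678] yaw -28.02 pitch -40.10 roll 0.24 F [ 0.2  0.  -1.5] w 0.013 q [-0.62 -0.48  2.01  0.11  0.93 -1.73]
nose rel dish mm [ 7.5  2.4 60.8]
[[0.0,0.1,-0.03,-0.35,0.3,-1.9,0.0],[0.0,0.09,-0.03,-0.36,-0.1,-1.9,0.0],[0.0,0.08,-0.03,-0.36,0.0,-1.8,0.0],[0.0,0.07,-0.02,-0.37,0.0,-1.9,0.0],[0.0,0.06,-0.03,-0.36,0.0,-1.9,0.0],[0.0,0.04,-0.03,-0.38,0.0,-1.9,0.0],[0.0,0.03,-0.02,-0.37,0.0,-1.9,0.0],[0.0,0.02,-0.03,-0.38,0.0,-1.9,0.0]] 

8 max 0.383275357934736 1.9235384061671343
```

View pics/s17c.png

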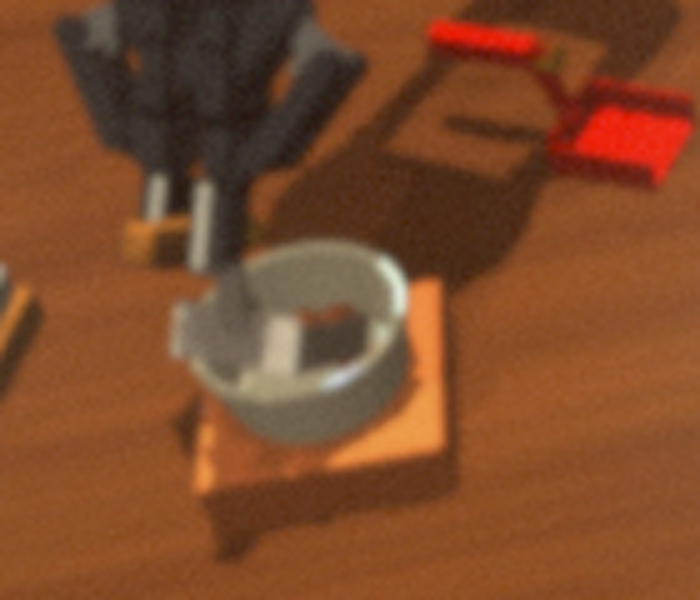

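View pics/w17.png

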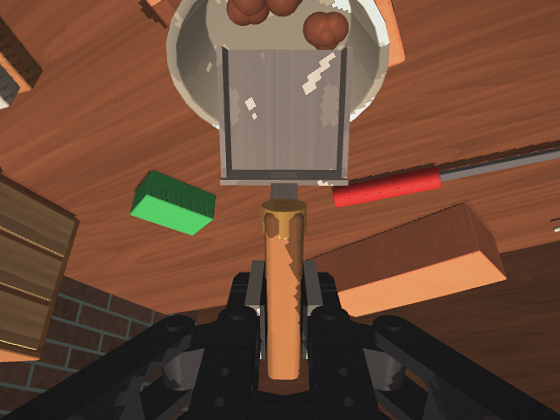

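```bash
python3 - <<'E'
from h import *
plan([(*dn(14,100,-40),5),(*dn(14,150,-10),7)],0)
E
```

```text
[[0.0,-0.63,-0.05,-0.52,0.2,0.0,0.0],[0.0,-0.64,-0.04,-0.52,0.0,0.0,0.0],[0.0,-0.63,-0.04,-0.53,0.0,0.0,0.0],[0.0,-0.64,-0.04,-0.52,0.0,0.0,0.0],[0.0,-0.63,-0.05,-0.52,0.0,-0.1,0.0],[0.0,-0.6,0.0,0.24,0.0,4.3,0.0],[0.0,-0.6,0.0,0.2,0.0,4.3,0.0],[0.0,-0.62,0.0,0.13,0.0,4.3,0.0],[0.0,-0.63,0.0,0.09,0.0,4.3,0.0],[0.0,-0.64,0.0,0.02,0.0,4.3,0.0],[0.0,-0.63,0.0,-0.03,0.0,4.3,0.0],[0.0,-0.63,0.0,-0.08,0.0,4.2,0.0]] 

12 max 0.8255906976220118 4.3
```

Request:
{"fn": "carry_out", "kwargs": {"targets": [[0,-0.6,0,-0.5,0,0,0],[0,-0.6,0,-0.5,0,0,0],[0,-0.6,-0.1,-0.5,0,0,0],[0,-0.6,0,-0.5,0,0,0],[0,-0.6,0,-0.5,0,0,0],[0,-0.6,0,-0.5,0,0,0],[0,-0.6,0,-0.2,0,3,0],[0,-0.6,0,-0.1,0,4.3,0],[0,-0.6,0,0,0,4.3,0],[0,-0.6,0,0,0,4.3,0],[0,-0.6,0,0,0,4.3,0],[0,-0.6,0,-0.1,0,4.2,0]]}}

```text
time_s: 21.15
tcp_pos: [0.5656, -0.3191, 0.2339]
ee_rot: [0.697, 2.803, -0.087]
wrist_force: [0.0, -0.2, -1.2]
width: 0.0125
```

```bash
python3 - <<'E'
from h import *
rep();dnose()
im=cams.grab_frame("top")
cv2.imwrite("pics/t18.png",im[:,:,::-1])
im=cams.grab_frame("scene")
cv2.imwrite("pics/s18.png",im[:,:,::-1])
a=cv2.imread("pics/t18.png")[150:290,290:500];b=cv2.imread("pics/s18.png")[170:310,60:270]
cv2.imwrite("pics/ts18.png",cv2.resize(np.vstack([a,b]),None,fx=2.1,fy=2.1,interpolation=cv2.INTER_CUBIC))
E
```

```text
t 21.15 P [ 0.5623 -0.3173  0.2481] yaw -27.96 pitch -14.86 roll 0.15 F [ 0.  -0.2 -1.2] w 0.0125 q [-0.58 -0.01  1.35  0.03  1.54 -1.66]
nose rel dish mm [ 10.4   0.9 166.1]
```

View pics/ts18.png

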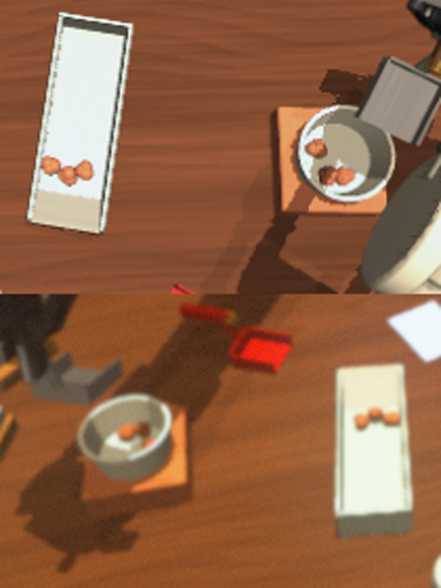

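```bash
cat >> h.py <<'E'
YM=18.
def mt(z): return (gripfor(np.r_[.536,.259,z/1000],YM,0,np.array([-.0655,0,-.0595])),YM,0)
E
python3 - <<'E'
from h import *
print(mt(4))
plan([((.62,-.10,.22),-12,0,10),((.63,.10,.19),3,0,8),(*mt(90),10)],0)
E
```

```text
(array([0.5982942 , 0.27924061, 0.0635    ]), 18.0, 0)
[[0.0,0.61,2.2,0.13,-0.2,1.5,-1.5],[0.0,0.55,2.21,0.16,-0.4,1.5,-1.6],[0.0,0.49,2.22,0.18,-0.3,1.5,-1.6],[0.0,0.42,2.24,0.2,-0.3,1.5,-1.5],[0.0,0.35,2.24,0.23,-0.2,1.5,-1.6],[0.0,0.29,2.24,0.24,-0.2,1.4,-1.6],[0.0,0.22,2.25,0.25,-0.1,1.5,-1.6],[0.0,0.14,2.26,0.26,-0.1,1.5,-1.6],[0.0,0.08,2.25,0.27,-0.1,1.5,-1.6],[0.0,0.01,2.25,0.27,0.0,1.5,-1.6],[0.0,0.4,2.47,0.37,0.0,0.0,-1.8],[0.0,0.31,2.49,0.38,0.0,0.0,-1.9]] 

[[0.0,0.24,2.49,0.37,0.0,0.0,-1.9],[0.0,0.15,2.5,0.38,0.0,0.0,-1.9],[0.0,0.07,2.5,0.37,0.0,0.0,-1.8],[0.0,0.0,2.5,0.38,0.0,0.0,-1.9],[0.0,-0.1,2.5,0.37,0.0,0.0,-1.9],[0.0,-0.17,2.5,0.38,0.0,0.0,-1.9],[0.0,0.22,1.81,0.4,0.0,0.0,-1.5],[0.0,0.18,1.81,0.41,0.0,0.0,-1.5],[0.0,0.12,1.82,0.4,0.0,0.0,-1.5],[0.0,0.08,1.81,0.41,0.0,0.0,-1.5],[0.0,0.03,1.82,0.4,0.0,0.0,-1.5],[0.0,-0.01,1.82,0.41,0.0,0.0,-1.5]] 

[[0.0,-0.06,1.82,0.4,0.0,0.0,-1.5],[0.0,-0.12,1.82,0.4,0.0,0.0,-1.5],[0.0,-0.15,1.81,0.41,0.0,0.0,-1.5],[0.0,-0.21,1.81,0.4,0.0,0.0,-1.5]] 

28 max 2.537833721897477 2.2293496809607953
```

Request:
{"fn": "carry_out", "kwargs": {"targets": [[0,0.4,1.5,0.1,-0.2,1.5,-1.5],[0,0.5,2.2,0.1,-0.4,1.5,-1.6],[0,0.5,2.2,0.1,-0.3,1.5,-1.6],[0,0.4,2.2,0.1,-0.3,1.5,-1.6],[0,0.3,2.2,0.2,-0.2,1.5,-1.6],[0,0.3,2.2,0.2,-0.2,1.5,-1.6],[0,0.2,2.2,0.2,-0.1,1.5,-1.6],[0,0.1,2.2,0.2,-0.1,1.5,-1.6],[0,0.1,2.2,0.2,-0.1,1.5,-1.6],[0,0,2.2,0.2,0,1.5,-1.6],[0,0.4,2.5,0.3,0,0,-1.8],[0,0.3,2.5,0.3,0,0,-1.9]]}}

```text
time_s: 22.45
tcp_pos: [0.6138, -0.0397, 0.2074]
ee_rot: [-0.182, -3.135, -0.005]
wrist_force: [-0.3, -0.4, -2.1]
width: 0.0131
```

Request:
{"fn": "carry_out", "kwargs": {"targets": [[0,0.2,2.5,0.3,0,0,-1.9],[0,0.1,2.5,0.3,0,0,-1.9],[0,0.1,2.5,0.3,0,0,-1.9],[0,0,2.5,0.3,0,0,-1.9],[0,-0.1,2.5,0.3,0,0,-1.9],[0,-0.2,2.3,0.3,0,0,-1.9],[0,0.2,1.8,0.3,0,0,-1.5],[0,0.2,1.8,0.3,0,0,-1.5],[0,0.1,1.8,0.3,0,0,-1.5],[0,0,0.5,0,0,0,0]]}}

```text
time_s: 23.45
tcp_pos: [0.5928, 0.1882, 0.1829]
ee_rot: [-0.306, 3.118, 0.014]
wrist_force: [-0.1, 0.3, -1.4]
width: 0.0126
```

```bash
python3 - <<'E'
from h import *
rep()
plan([(*mt(60),10)],0)
E
```

```text
t 23.45 P [0.5927 0.188  0.1976] yaw 11.20 pitch -0.52 roll 0.45 F [-0.1  0.3 -1.4] w 0.0126 q [ 0.25  0.14  1.27  0.01  1.73 -1.52]
[[0.0,-0.22,0.87,0.79,0.4,0.1,-0.7],[0.0,-0.24,0.88,0.78,0.0,0.0,-0.7],[0.0,-0.25,0.87,0.79,0.0,0.1,-0.6],[0.0,-0.25,0.88,0.78,0.0,0.0,-0.7],[0.0,-0.27,0.87,0.78,0.0,0.1,-0.7],[0.0,-0.28,0.87,0.78,0.0,0.0,-0.7],[0.0,-0.29,0.86,0.79,0.0,0.1,-0.7],[0.0,-0.3,0.87,0.78,0.0,0.0,-0.6],[0.0,-0.32,0.85,0.78,0.0,0.1,-0.7],[0.0,-0.32,0.86,0.78,0.0,0.0,-0.7]] 

10 max 1.206358155772986 0.812403840463596
```

Request:
{"fn": "carry_out", "kwargs": {"targets": [[0,-0.2,0.9,0.6,0.4,0.1,-0.7],[0,-0.2,0.9,0.8,0,0,-0.7],[0,-0.3,0.9,0.8,0,0.1,-0.7],[0,-0.3,0.9,0.8,0,0,-0.7],[0,-0.3,0.9,0.8,0,0.1,-0.7],[0,-0.3,0.9,0.8,0,0,-0.7],[0,-0.3,0.9,0.8,0,0.1,-0.7],[0,-0.3,0.8,0.8,0,0,-0.6],[0,-0.3,0.5,0.5,0,0,-0.6],[0,0,0,0,0,0,0]]}}

```text
time_s: 24.45
tcp_pos: [0.5985, 0.2745, 0.1087]
ee_rot: [-0.486, 3.103, -0.002]
wrist_force: [-0.0, 0.3, -1.5]
width: 0.0125
```

```bash
python3 - <<'E'
from h import *
rep()
m=cams.camera_model("wrist")
im=cams.grab_frame("wrist")
cv2.imwrite("pics/w20.png",im[:,:,::-1])
plan([(*mt(10),8)],0)
# mat corner pixels expected
c=np.array([.5343,.2563]);a=np.radians(14.9);e=np.array([np.cos(a),np.sin(a)]);n=np.array([-e[1],e[0]])
print([proj(m,np.r_[c+sx*.085*e+sy*.06*n,.004]).round(0).tolist() for sx,sy in((1,1),(1,-1),(-1,-1),(-1,1))])
E
```

```text
t 24.45 P [0.5985 0.2745 0.1234] yaw 17.81 pitch -0.03 roll -0.07 F [-0.   0.3 -1.5] w 0.0125 q [ 0.38  0.26  1.26 -0.    1.62 -1.5 ]
[[0.0,-0.02,0.06,0.68,-0.1,0.0,0.0],[0.0,-0.01,0.07,0.68,0.0,0.0,-0.1],[0.0,-0.02,0.06,0.68,0.0,0.0,0.0],[0.0,-0.01,0.06,0.68,0.0,0.0,0.0],[0.0,-0.02,0.06,0.68,0.0,0.0,0.0],[0.0,-0.02,0.06,0.68,0.0,0.0,-0.1],[0.0,-0.01,0.06,0.68,0.0,0.0,0.0],[0.0,-0.02,0.06,0.68,0.0,0.0,0.0]] 

8 max 0.6836665854054885 0.1
[[[363.0, 233.0]], [[196.0, 225.0]], [[194.0, -39.0]], [[391.0, -28.0]]]
```

View pics/w20.png

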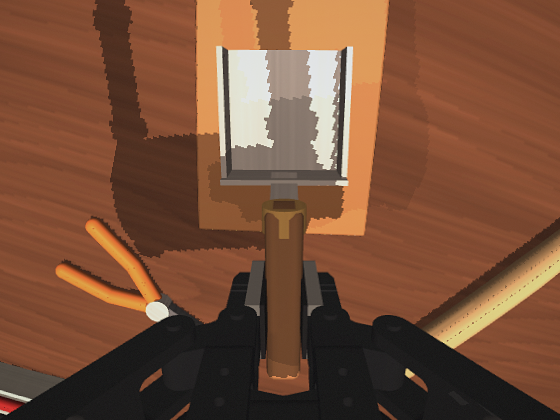

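Request:
{"fn": "carry_out", "kwargs": {"targets": [[0,0,0,0.7,0,0,0],[0,0,0.1,0.8,0,0,0],[0,0,0.1,0.8,0,0,0],[0,0,0.1,0.8,0,0,0],[0,0,0,0.8,0,0,0],[0,0,0,0.8,0,0,0],[0,0,0,0.5,0,0,0],[0,0,0,0.2,0,0,0],[0,0,0,0,0,0,0]]}}

```text
time_s: 25.4
tcp_pos: [0.5982, 0.2756, 0.0511]
ee_rot: [-0.482, 3.102, -0.002]
wrist_force: [-0.3, -0.9, -1.6]
width: 0.0125
```

```bash
python3 - <<'E'
from h import *
rep()
E
```

```text
t 25.4 P [0.5981 0.2756 0.0658] yaw 17.65 pitch -0.10 roll -0.11 F [-0.3 -0.9 -1.6] w 0.0125 q [ 0.38  0.28  1.34 -0.    1.52 -1.5 ]
```

Request:
{"fn": "carry_out", "kwargs": {"targets": [[0,0,0,0.15,0,0,0],[0,0,0,0.1,0,0,0],[0,0,0,0,0,0,0]]}}

```text
time_s: 25.7
tcp_pos: [0.5987, 0.2758, 0.0495]
ee_rot: [-0.481, 3.101, -0.002]
wrist_force: [-0.2, 0.1, -0.9]
width: 0.013
```

```bash
python3 - <<'E'
from h import *
rep()
E
```

```text
t 25.7 P [0.5986 0.2758 0.0642] yaw 17.65 pitch -0.19 roll -0.10 F [-0.2  0.1 -0.9] w 0.013 q [ 0.38  0.28  1.34 -0.    1.52 -1.5 ]
```

Request:
{"fn": "carry_out", "kwargs": {"targets": [[0,0,0,0.07,0,0.2,0],[0,0,0,0.07,0,0,0],[0,0,0,0,0,0,0]]}}

```text
time_s: 26.0
tcp_pos: [0.5991, 0.276, 0.0489]
ee_rot: [-0.482, 3.103, -0.002]
wrist_force: [-0.0, -0.1, -0.1]
width: 0.0128
```

```bash
python3 - <<'E'
from h import *
rep()
E
```

```text
t 26.0 P [0.5991 0.276  0.0636] yaw 17.65 pitch -0.06 roll -0.10 F [-0.  -0.1 -0.1] w 0.0128 q [ 0.38  0.29  1.33 -0.    1.52 -1.5 ]
```

Request:
{"fn": "carry_out", "kwargs": {"targets": [[2,0,0,0,0,0,0],[3,0,0,0,0,0,0],[4,0,0,0,0,0,0],[4,0,0,0,0,0,0],[4,0,0,-0.4,0,0,0],[4,0,0,-0.8,0,0,0],[4,0,0,-1.5,0,0,0],[4,0,0,-2.5,0,0,0],[4,0,0,-3,0,0,0],[4,0,0,-3,0,0,0],[4,0,0,-3,0,0,0],[4,0,0,0,0,0,0]]}}

```text
time_s: 27.2
tcp_pos: [0.5989, 0.2762, 0.2051]
ee_rot: [-0.481, 3.098, -0.0]
wrist_force: [-0.2, 0.4, 0.7]
width: 0.0398
```

```bash
python3 - <<'E'
from h import *
rep()
im=cams.grab_frame("wrist")
cv2.imwrite("pics/w21.png",im[:,:,::-1])
im=cams.grab_frame("scene");cv2.imwrite("pics/s21.png",im[:,:,::-1])
E
```

```text
t 27.2 P [0.5988 0.2761 0.2198] yaw 17.65 pitch -0.39 roll -0.07 F [-0.2  0.4  0.7] w 0.0398 q [ 0.38  0.24  1.11 -0.    1.78 -1.5 ]
```

View pics/w21.png

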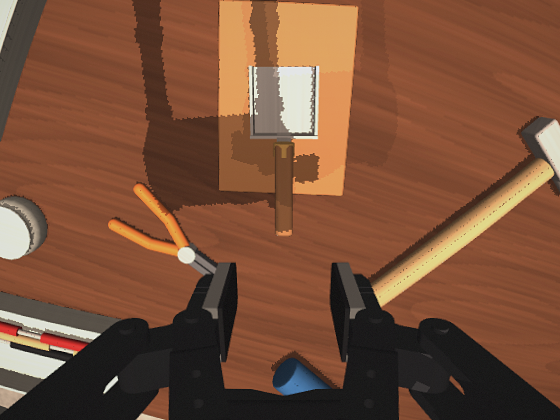

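View pics/s21.png

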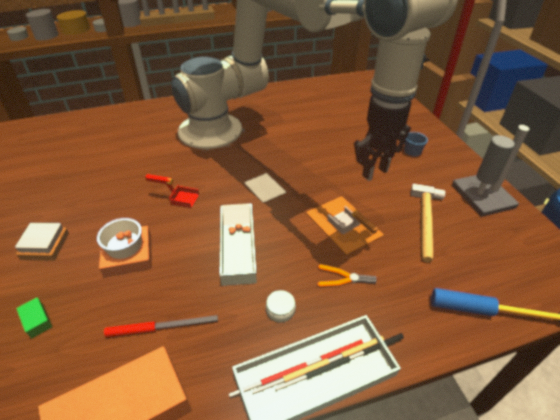

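The scoop stands upright on the mat in the wrist view (pan at about (284,102)). The scene view shows nuggets in the dish at about (123,237) and three in the trough at about (239,229). The bystanders look unmoved. I'll check that by differencing the first and latest pictures, then hand in.

```bash
python3 - <<'E'
from h import *
a=cv2.imread("pics/scene0.png").astype(int);b=cv2.imread("pics/s21.png").astype(int)
for n,(x0,y0,x1,y1) in dict(pliers=(315,262,380,290),file=(100,312,222,340),tin=(262,288,300,325),hammer=(408,182,448,262)).items():
    print(n,np.abs(a-b)[y0:y1,x0:x1].mean().round(1))
im=cams.grab_frame("top");cv2.imwrite("pics/t21.png",im[:,:,::-1])
hs=cv2.cvtColor(im,cv2.COLOR_RGB2HSV);
crop("pics/t21.png","pics/t21c.png",290,150,210,115,3.5)
E
```

```text
pliers 3.8
file 2.8
tin 2.4
hammer 2.4
```

View pics/t21c.png

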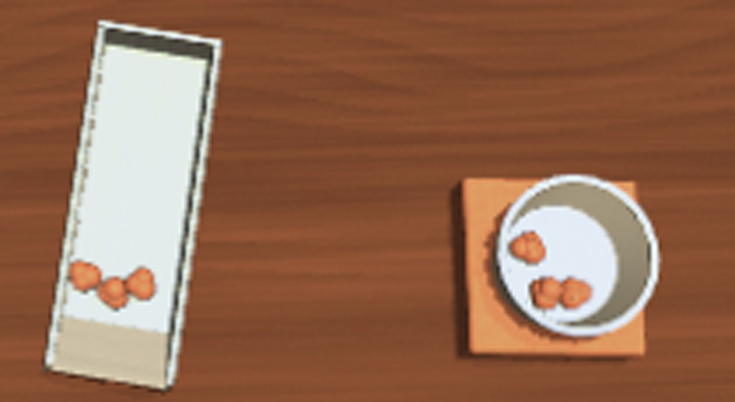

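The top view crop shows three nuggets in the dish (around (527,247), (546,292), (575,292)) and three in the trough (around (86,276), (114,291), (141,283)). None are on the bench.

```bash
python3 -c "
from cell import env
print(env.sign_off(), env.sense()['time_s'])"
```

```text
the job is handed in; nothing more can be done
the job is handed in; nothing more can be done
```

The job is done and handed in at about 27 s on the robot's clock, against the 72 s limit. I picked the scoop up by its wooden handle, scooped in one trip and tipped three nuggets into the white dish. I then set the scoop back on the mat and let go of it.

**Nuggets:** the last top and scene pictures show three in the dish, the other three on the trough floor, and none on the bench. During scooping, three nuggets rode up the ramp ahead of the pan's nose. I drew the pan back and they slid down to the trough floor. No picture showed the fingers touching a nugget.

**Scoop:** it stands upright on the mat, close to the middle. The gripper is clear above it.

**Bystanders:** the pliers, file, tin and hammer differ only slightly between the first and last scene pictures, by about 2 to 4 grey levels on average. The pliers differ most, at 3.8. They look unmoved by eye.

**Forces:** every reading I took stayed below about 5 N, but I read them only at the end of each move.

**Disagreements:** the top and wrist cameras put the trough's centre line about 2 to 3 mm apart, so I centred the pan by eye in the wrist picture. The measured grip width was 12.5 mm on a handle given as 14 mm, but the grip held throughout.

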